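Pack the focusing gap on the viewer cradle

TASK

Pack the gap between the brass jaw of the lens barrel and the pale wooden jaw of the card carrier on the sloped cradle: from the tray, pick the two packers that together fill it snugly, and stand them side by side in the gap, each right down on the cradle's floor, square to the jaws and centred between their ends, without forcing. Leave the other two packers standing where they are, and do not disturb the loupe, the prism or the hood.

Things in the scene. Friction and masses are not known exactly. Their poses are not given: they have to be found in the camera images.
- cradle: fixed walnut board, 190 x 130 mm, its floor sloping 25 degrees, rising away from the robot. Origin: middle of the gap, on the gap's floor, 66 mm over the bench. Axes: x up the slope, across the gap; y level, along the jaws; z square to the floor, out of the gap. Jaw faces at x = -16 and +16 mm (gap 32 mm wide, open on top and at both ends)
- low_jaw (a point): top middle of the fixed brass jaw's face, low side of the gap (cradle x -16, z 40 mm). Jaws: 30 mm long (y), so packers overhang both ends; 40 mm high, 14 mm thick, top 8 mm flared 20 degrees outward as a lead-in. Behind it the brass lens barrel (up to 41 mm over the floor, |y| under 20 mm, to x -79 mm) and its knurled knob (x -69 to -39, y 28 to 40, up to 35 mm high)
- high_jaw (a point): top middle of the fixed pale wooden jaw's face, high side of the gap (cradle x +16, z 40 mm); same size as the brass one. Behind it the dark walnut card carrier: a bar 120 mm long in y, 30 mm high, at cradle x 58 to 68 mm, with two wire clips up to 35 mm high
- tray: pale wooden tray fixed on the bench, 235 (x) x 150 (y) mm, floor 4 mm thick, rim 8 mm high; origin at the centre of its underside. The four packers stand in it in one row along its x axis, 52 mm apart centre to centre, in any order, their thickness along the row
- packer_a_mid (a point): centre (half-way up) of a plain bare-aluminium packer block 10 mm thick (its x axis), 46 mm wide (its y axis), 60 mm tall (its z axis), about 75 g, standing upright on its 10 x 46 mm foot on the tray. All four packers differ only in thickness
- packer_b_mid (a point): centre (half-way up) of a plain bare-aluminium packer block 14 mm thick (its x axis), 46 mm wide (its y axis), 60 mm tall (its z axis), about 104 g, standing upright on its 14 x 46 mm foot on the tray. All four packers differ only in thickness
- packer_c_mid (a point): centre (half-way up) of a plain bare-aluminium packer block 20 mm thick (its x axis), 46 mm wide (its y axis), 60 mm tall (its z axis), about 149 g, standing upright on its 20 x 46 mm foot on the tray. All four packers differ only in thickness
- packer_d_mid (a point): centre (half-way up) of a plain bare-aluminium packer block 25 mm thick (its x axis), 46 mm wide (its y axis), 60 mm tall (its z axis), about 186 g, standing upright on its 25 x 46 mm foot on the tray. All four packers differ only in thickness
- loupe_mid (a point): bystander: steel watchmaker's loupe, 34 mm across, 26 mm high, its centre
- prism_mid (a point): bystander: amber glass prism, three-sided, 45 mm tall, standing on end, within 24 mm of its axis; its centre
- hood_mid (a point): bystander: cracked black ebony hood, an open box 60 x 110 x 40 mm; its centre

How it is judged:
By the outcome, as a careful person would: the job done as asked, in the order asked, and still so for the second after the job is handed in, with the robot touching nothing.
It also fails if it takes over 72 s, if anything falls off the work surface, if the arm or the gripper's body presses on something with over 40 N, if the wrist force passes 120 N, or if a joint passes its speed limit or range.

ROBOT

A 6-joint arm with a two-finger parallel gripper is mounted at the origin on the work surface. World frame = base frame: x ahead of the robot, y to its left, z up, the work surface at z = 0. Lengths are in m, angles in rad, forces in N, time in s.
With the tool pointing down it reaches from about 0.35 to 0.775 m from the base axis. Payload 7.3 kg.
Tool frame: the origin (TCP) lies on the centre line of the jaws, within the pads' length; the fingertips stand 14 mm ahead of it and the grasp point (between the pads) lies 5 mm behind it; z points along the fingers, y is the direction in which the jaws open and shut (so a half turn about z gives the same grasp; the last joint's range is limited). The gripper opens to 92 mm and grips with 3 to 60 N. Pads are 19 mm wide; open, the fingers measure 130 mm over their backs; the gripper's body (75 mm by 190 mm) begins 47 mm behind the grasp point.
Start: joints at [1.021, 0.342, 1.524, -0, 1.275, -0.146], TCP at [0.206, 0.483, 0.205] pointing down, gripper open.
Joint ranges: [-2.53, 2.53], [-0.77, 2.02], [0.04, 2.7], [-1, 4.14], [0.28, 2.66], [-3.11, 3.11]. Speed limits (rad/s): [2.57, 2.57, 3.14, 3.14, 3.14, 3.14].

INTERFACE

Orientations are given as [roll, pitch, yaw] about the fixed x, y, z axes, in that order (R = Rz(yaw) Ry(pitch) Rx(roll)).
In Python, from cell import telemetry, cams, robot gives the robot as it stands.
- The arm moves only by the tool servo_tool, never from a script. Its argument "targets" is text: rows parted by semicolons, each of 4 numbers parted by spaces: the shift along the tool's x, y, z in mm, then the turn about the tool's z in rad. In form: x y z yaw; .... A call has 1 to 20 rows; each row shifts and turns the pose as measured when the row begins, along the tool's axes as they then stand; what a row does not reach is not made up. A row lasts 1/8 s, in which the tool goes at most 62.5 mm and 10.7 degrees, less where a joint would pass 70% of its speed; a pose out of reach is approached as far as the arm can. A call with a gripper value outside its range is refused whole. "hand" is the opening, from 0 (shut) to 1 (fully open), set as the call begins (left out, the last holds). The fingers move at their own pace and stop on an object; "squeeze" is the grip in N (left out, the last holds). Time passes only in rows, so rows that do not move let the fingers close. It gives the time, the measured TCP pose, the force and the opening at its end, in the units of the state.
- telemetry.observe(): the state, without advancing time (a new reading comes with each control period).
- cams.read_camera(name): name is "side" or "top"; returns a dict with "color" (420x560x3 uint8, red, green, blue), "K" (3x3 intrinsics, pixels), "R" (3x3) and "t" (3): a world point X has camera coordinates R X + t. Camera axes: x right, y down, z forward; pixel columns grow to the right and rows downward; lengths in m; the calibration is good to about 2 mm. A picture is of the moment at which its call begins. There is no depth.
- robot.hand_in(): hands the job in, once; it reports no verdict.
Trained networks look in a picture, given as the dict that the camera call returned (one of the last four; its "shot" number tells which), for a name from the list of things; names that differ only in an ending like _2 or _b are one class to them, and where a whole thing is asked for, a point or a joint stands for the part that bears it (a point fixed in the world has none). Each returns a list of dicts, best first, with "score" (0 to 1); they miss things now and then, are a little off and sometimes report something else, mostly with a low value. They report only what shows in the picture. A call takes as long as a camera call.
- cams.cut_out(picture, query): "region" (420x560 bool, what is visible of it) and "extent" ([centre column, centre row, width, height] in pixels, round what is visible of it).
The state is a dict: "time": time; "qpos": joint angles; "qvel": joint speeds; "joint_efforts": joint torques, N m; "tool_pos": TCP position; "tool_rot": TCP orientation; "contact_force": force on the tool from outside, world axes, zero at the start; "torque": the same for the moment, N m; "opening": finger opening in m.
Only numpy, scipy, OpenCV 4.12 (cv2) and the standard library are available. Lean on these libraries where they do the work, as an engineer would, in place of code of your own. Each camera call takes 0.05 s, during which the arm holds its last target.

## Working session

There is one attempt and no reset: what is moved stays moved. The work goes in short steps, Python scripts to look and compute and a tool call to move; the robot and the scene stay as the last step left them, time stands still between calls to the robot, and variables do not carry over. Pictures are saved under pics/ and viewed, and the job is handed in when it is done.

Besides the shell and the picture viewer there is one more tool, called after "Request:" as name(argument=value, ...) on one line, values as JSON. servo_tool: Moves the arm, as the interface text tells. Its arguments: {"type":"object","properties":{"targets":{"type":"string"},"hand":{"type":"number"},"squeeze":{"type":"number"}},"required":["targets"]}

```bash
ls; mkdir -p pics; python3 - <<'E'
from cell import telemetry, cams, robot
import cv2,numpy as np,pickle
print(telemetry.observe())
for n in ["side","top"]:
    p=cams.read_camera(n); cv2.imwrite(f"pics/{n}0.png",p["color"][:,:,::-1]); pickle.dump(p,open(f"{n}0.pkl","wb"))
    print(n,p["K"].tolist(),p["R"].tolist(),p["t"].tolist(),p.keys())
    for q in ["tray","cradle","packer_a_mid","low_jaw","high_jaw","loupe_mid","prism_mid","hood_mid"]:
        r=cams.cut_out(p,q)
        print(q,[(round(float(d["score"]),2),[int(v) for v in d["extent"]]) for d in r][:6])
E
```

```text
pics
{'time': 0.0, 'qpos': array([ 1.02101656e+00,  3.42712524e-01,  1.52501137e+00, -1.76207405e-06,
        1.27538396e+00, -1.46000109e-01]), 'qvel': array([ 7.86007190e-05, -1.82415972e-03,  7.58987280e-04,  4.01457300e-04,
        5.03704173e-04, -6.52624169e-04]), 'joint_efforts': array([-1.97979352e-03, -4.31248212e+01, -2.44217813e+01,  7.16175302e-02,
        5.61544276e-02, -1.45455815e-04]), 'tool_pos': array([0.20602224, 0.48241609, 0.20425225]), 'tool_rot': array([-3.14009333e+00, -2.18766368e-04,  2.73781335e+00]), 'contact_force': array([ 0.52242008, -0.60069408,  0.08506648]), 'torque': array([ 0.05162975, -0.01484079, -0.0035105 ]), 'opening': 0.09179926592817331}
side [[537.419485311309, 0.0, 279.2991716604366], [0.0, 537.419485311309, 207.6167990395911], [0.0, 0.0, 1.0]] [[0.8396673931993786, -0.5428115626638098, 0.017727837889407128], [-0.36088947823286377, -0.5820528782339592, -0.7286791004553206], [0.4058539802670062, 0.6054502905920822, -0.6846258045994119]] [-0.5137970307904796, 0.283579664031847, 1.1025791350595135] dict_keys(['color', 'K', 'R', 't', 'shot'])
[... 387 characters left out ...]
0, 276.186598172967], [0.0, 509.6664380537356, 209.17168426666393], [0.0, 0.0, 1.0]] [[-0.015102330002995025, -0.9998819455970653, -0.0028309887862434514], [-0.9851430214910354, 0.015364001752387732, -0.1710472877822566], [0.17107059021349677, 0.0002057162604822454, -0.9852587532444593]] [-0.006285472643330465, 0.5895999724468223, 1.2261369929652988] dict_keys(['color', 'K', 'R', 't', 'shot'])
tray [(0.79, [364, 233, 68, 97])]
cradle [(0.63, [219, 184, 56, 78])]
packer_a_mid [(0.49, [365, 263, 20, 7]), (0.33, [219, 182, 52, 73])]
low_jaw [(0.67, [219, 182, 50, 75])]
high_jaw []
loupe_mid [(0.53, [124, 243, 13, 13])]
prism_mid [(0.49, [290, 153, 20, 14])]
hood_mid [(0.87, [448, 223, 47, 31])]
```

```bash
python3 - <<'E'
import cv2
for n,(a,b,c,d) in {"side":(120,420,190,420),"top":(100,480,100,300)}.items():
    im=cv2.imread(f"pics/{n}0.png")
    print(im.shape)
im=cv2.imread("pics/side0.png"); c=im[120:380,180:420]; cv2.imwrite("pics/side0c.png",cv2.resize(c,None,fx=2.3,fy=2.3,interpolation=cv2.INTER_CUBIC))
im=cv2.imread("pics/top0.png"); c=im[110:310,140:410]; cv2.imwrite("pics/top0c.png",cv2.resize(c,None,fx=2.9,fy=2.9,interpolation=cv2.INTER_CUBIC))
E
```

```text
(420, 560, 3)
(420, 560, 3)
```

View pics/side0.png

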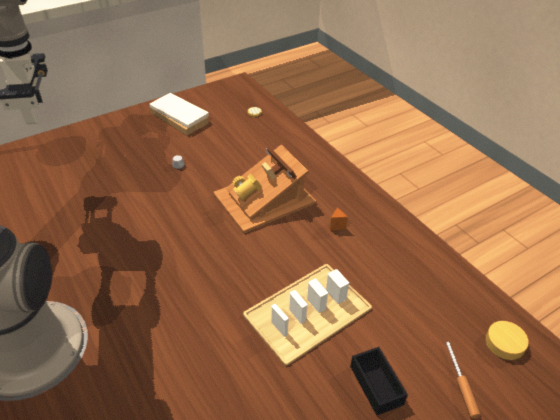

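View pics/top0.png

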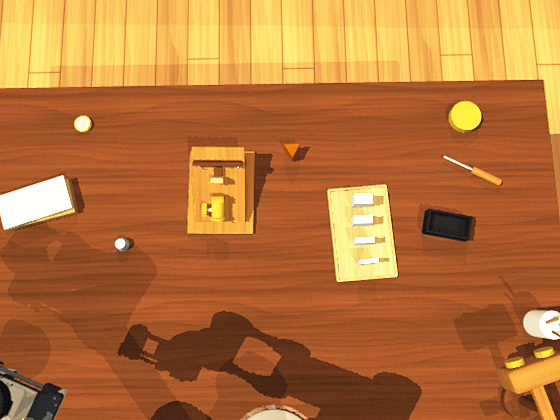

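View pics/side0c.png

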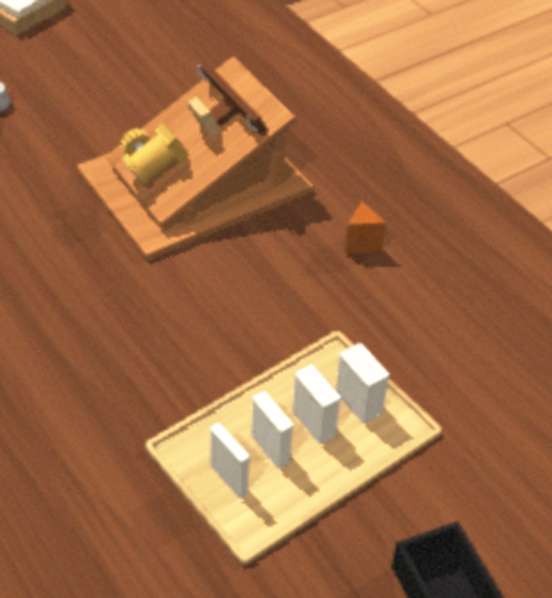

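View pics/top0c.png

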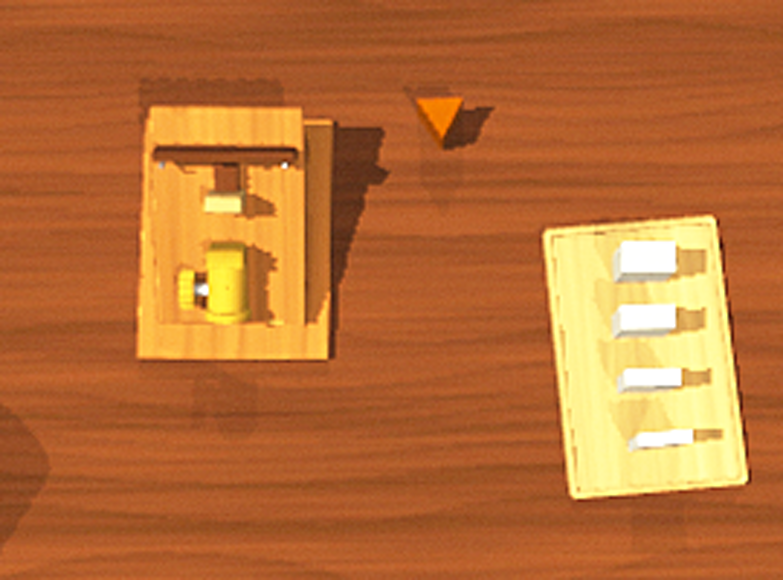

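```bash
cat > h.py <<'E'
import numpy as np,cv2,pickle
from scipy.optimize import least_squares
from scipy.ndimage import map_coordinates, gaussian_filter
def proj(p,X):
    X=np.atleast_2d(X); c=X@p["R"].T+p["t"]; u=c@p["K"].T; return u[:,:2]/u[:,2:]
def unproj(p,uv,z):
    d=p["R"].T@np.linalg.inv(p["K"])@np.array([uv[0],uv[1],1.]); o=-p["R"].T@p["t"]
    return o+d*(z-o[2])/d[2]
def rz(a): c,s=np.cos(a),np.sin(a); return np.array([[c,-s,0],[s,c,0],[0,0,1]])
def ry(a): c,s=np.cos(a),np.sin(a); return np.array([[c,0,s],[0,1,0],[-s,0,c]])
def box(x0,x1,y0,y1,z0,z1):
    V=np.array([[x,y,z] for x in(x0,x1) for y in(y0,y1) for z in(z0,z1)],float)
    E=[(0,1),(2,3),(4,5),(6,7),(0,2),(1,3),(4,6),(5,7),(0,4),(1,5),(2,6),(3,7)]
    return [(V[a],V[b]) for a,b in E]
def cradleT(q): # q=x,y,z,yaw
    R=rz(q[3])@ry(-np.radians(25)); return R,np.array(q[:3])
def draw(p,segs,R,t,img,f,off,col=(0,255,0)):
    for a,b in segs:
        u=(proj(p,[R@a+t,R@b+t])-off+0.5)*f-0.5
        cv2.line(img,tuple(np.round(u[0]*16).astype(int)),tuple(np.round(u[1]*16).astype(int)),col,1,cv2.LINE_AA,4)
def edgefit(ps,segs,pose,q0,rng=3,n=25,iters=8,free=None,sig=0.6,verbose=0):
    """RAPID fit: segs: per-picture list of segments (m)"""
    q=np.array(q0,float); free=list(range(len(q))) if free is None else free
    gs=[gaussian_filter(p["color"].astype(float),(sig,sig,0)) for p in ps]
    for it in range(iters):
        obs=[]
        R,t=pose(q)
        for k,p in enumerate(ps):
            for a,b in segs[k]:
                s=np.linspace(.06,.94,n)[:,None]; L=(1-s)*a+s*b
                u=proj(p,L@R.T+t); d=u[-1]-u[0]; nl=np.array([-d[1],d[0]])/np.linalg.norm(d)
                r=rng if it<3 else max(1.5,rng/2)
                off=np.arange(-r,r+.01,.2)
                P=u[:,None,:]+off[None,:,None]*nl
                prof=np.stack([map_coordinates(gs[k][:,:,c],[P[...,1],P[...,0]],order=1) for c in range(3)],-1)
                prof=prof.mean(0) if False else prof
                g=np.linalg.norm(np.gradient(prof,axis=1),axis=-1)
                g=gaussian_filter(g,(3,1)) 
                j=g.argmax(1); ok=(j>0)&(j<len(off)-1)&(g.max(1)>2)
                for i in np.where(ok)[0]: obs.append((k,L[i],u[i]+off[j[i]]*nl,nl))
        K=np.array([o[0] for o in obs]); Ls=np.array([o[1] for o in obs]); U=np.array([o[2] for o in obs]); N=np.array([o[3] for o in obs])
        def res(z):
            qq=q.copy(); qq[free]=z; R,t=pose(qq); out=np.zeros(len(obs))
            for k,p in enumerate(ps):
                m=K==k
                if m.any(): out[m]=((proj(p,Ls[m]@R.T+t)-U[m])*N[m]).sum(1)
            return out
        s=least_squares(res,q[free],loss="soft_l1",f_scale=.4,x_scale=np.where(np.array(free)<3,1e-3,1e-2)); q[free]=s.x
    r=res(q[free]); 
    return q,np.sqrt(np.mean(np.minimum(abs(r),2)**2)),len(obs)
E
python3 - <<'E'
from h import *
S=pickle.load(open("side0.pkl","rb"));T=pickle.load(open("top0.pkl","rb"))
# cradle crops at high zoom
for n,p,(x0,x1,y0,y1) in [("top",T,(180,262,140,240)),("side",S,(205,325,140,235))]:
    c=p["color"][y0:y1,x0:x1,::-1]; f=6
    cv2.imwrite(f"pics/{n}_cr.png",cv2.resize(c,None,fx=f,fy=f,interpolation=cv2.INTER_CUBIC))
# top zoom: f=2.9, off (140,110): tray corners
o=np.array([140,110])
for uv in [(546,230),(714,216),(747,483),(574,498)]: print("tray",unproj(T,np.array(uv)/2.9+o,0.008).round(4))
print("highjaw top",unproj(T,np.array((226,200))/2.9+o,0.066+.043).round(4))
print("bar",unproj(T,np.array((153,152))/2.9+o,0.066+.052).round(4),unproj(T,np.array((298,152))/2.9+o,0.066+.052).round(4))
print("tcp px", proj(T,[.206,.4824,.205]),proj(S,[.206,.4824,.205]))
E
```

```text
tray [ 0.6473 -0.1519  0.008 ]
tray [ 0.6578 -0.3035  0.008 ]
tray [ 0.419  -0.3199  0.008 ]
tray [ 0.4083 -0.1685  0.008 ]
highjaw top [0.6556 0.1242 0.109 ]
bar [0.6953 0.1841 0.118 ] [0.6934 0.0635 0.118 ]
tcp px [[ 39.35860419 381.87036087]] [[ 38.67110988 118.87405416]]
```

View pics/top_cr.png

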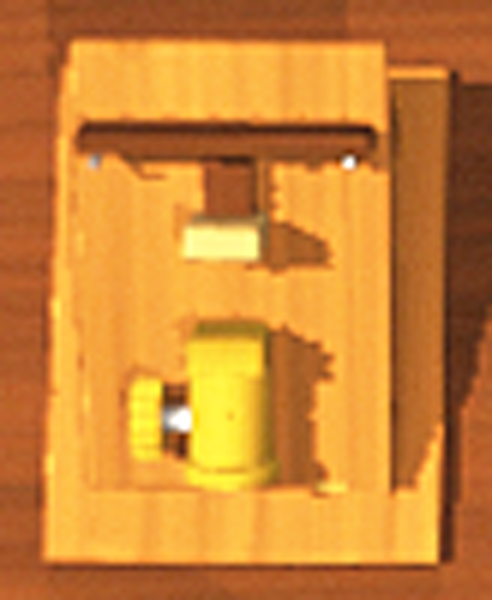

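View pics/side_cr.png

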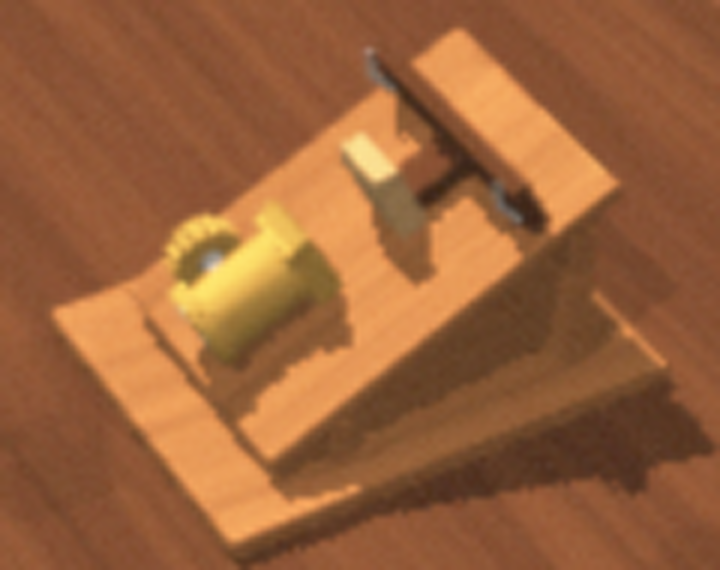

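```bash
cat > cr.py <<'E'
from h import *
def mkboard(x0,x1): 
    V=[np.array(v,float)/1000 for v in [(x0,-65,0),(x1,-65,0),(x1,65,0),(x0,65,0)]]
    return [(V[i],V[(i+1)%4]) for i in range(4)]
def jaw(sgn):
    a,b=16*sgn,30*sgn
    f=16*sgn+8*np.tan(np.radians(20))*sgn
    prof=[(a,0),(a,32),(f,40),(b,40),(b,0)]
    s=[]
    for y in(-15,15):
        for i in range(4): s.append((np.array([prof[i][0],y,prof[i][1]])/1000,np.array([prof[i+1][0],y,prof[i+1][1]])/1000))
    for q in prof: s.append((np.array([q[0],-15,q[1]])/1000,np.array([q[0],15,q[1]])/1000))
    return s
bar=[(a/1000,b/1000) for a,b in box(58,68,-60,60,0,30)]
E
python3 - <<'E'
from cr import *
S=pickle.load(open("side0.pkl","rb"));T=pickle.load(open("top0.pkl","rb"))
q=[.652,.124,.066,0]
R,t=cradleT(q)
for n,p,(x0,x1,y0,y1) in [("top",T,(180,262,140,240)),("side",S,(205,325,140,235))]:
    f=6; im=cv2.imread(f"pics/{n}_cr.png")
    draw(p,mkboard(-95,95),R,t,im,f,np.array([x0,y0]))
    draw(p,jaw(1)+jaw(-1),R,t,im,f,np.array([x0,y0]),(255,0,0))
    draw(p,bar,R,t,im,f,np.array([x0,y0]),(255,0,255))
    cv2.imwrite(f"pics/{n}_ov.png",im)
E
python3 - <<'E'
import cv2,numpy as np
a=cv2.imread("pics/top_ov.png");b=cv2.imread("pics/side_ov.png")
h=570
a=cv2.resize(a,None,fx=.65,fy=.65);b=cv2.resize(b,None,fx=.65,fy=.65)
c=np.zeros((max(a.shape[0],b.shape[0]),a.shape[1]+b.shape[1],3),np.uint8);c[:a.shape[0],:a.shape[1]]=a;c[:b.shape[0],a.shape[1]:]=b
cv2.imwrite("pics/ov1.png",c)
E
```

```text
(no output)
```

View pics/ov1.png

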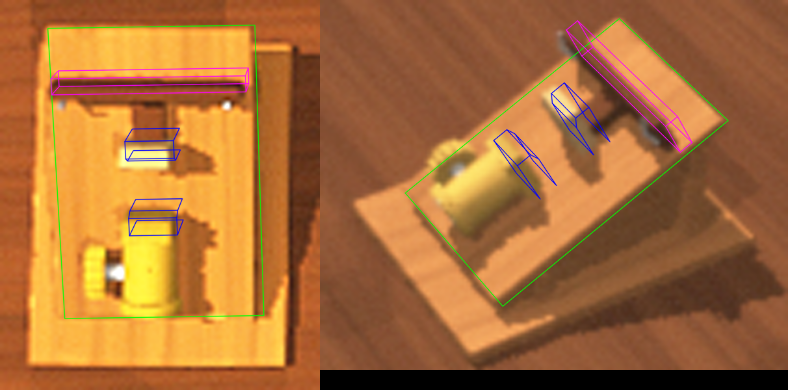

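```bash
cat >> cr.py <<'E'
def bseg(i): 
    return [tuple(np.array(v)/1000 for v in s) for s in i]
bartop=bseg([((58,-60,30),(58,60,30)),((68,-60,30),(68,60,30))])
hj=jaw(1); 
E
python3 - <<'E'
from cr import *
S=pickle.load(open("side0.pkl","rb"));T=pickle.load(open("top0.pkl","rb"))
B=mkboard(-95,95)  # 0: y=-65 side,1: top end,2: y=+65,3: low end
q0=[.646,.1235,.066,.0]
ft=[0,1,3]
print("board top",edgefit([T],[B],cradleT,q0,free=ft))
print("board side",edgefit([S],[B],cradleT,q0,free=ft))
print("board both",edgefit([T,S],[B,B],cradleT,q0,free=ft))
for i,s in enumerate(hj): pass
jt=[s for s in hj if s[0][2]==.04 and s[1][2]==.04]
print(len(jt))
print("jaw+bar top",edgefit([T],[jt+bartop],cradleT,q0,free=ft,rng=2))
print("jaw+bar side",edgefit([S],[jt+bartop],cradleT,q0,free=ft,rng=2))
lj=[s for s in jaw(-1) if s[0][2]==.04 and s[1][2]==.04]
print("jaw only top",edgefit([T],[jt],cradleT,q0,free=[0,1],rng=2))
print("jaw only side",edgefit([S],[jt],cradleT,q0,free=[0,1],rng=2))
q,_,_=edgefit([T,S],[B+jt+bartop,B+jt+bartop],cradleT,q0,free=ft,rng=2)
print("all",q,_)
R,t=cradleT(q)
out=[]
for n,p,(x0,x1,y0,y1) in [("top",T,(180,262,140,240)),("side",S,(205,325,140,235))]:
    f=6; im=cv2.imread(f"pics/{n}_cr.png")
    draw(p,B,R,t,im,f,np.array([x0,y0])); draw(p,jaw(1)+jaw(-1),R,t,im,f,np.array([x0,y0]),(255,0,0)); draw(p,bar,R,t,im,f,np.array([x0,y0]),(255,0,255))
    out.append(cv2.resize(im,None,fx=.65,fy=.65))
a,b=out
c=np.zeros((max(a.shape[0],b.shape[0]),a.shape[1]+b.shape[1],3),np.uint8);c[:a.shape[0],:a.shape[1]]=a;c[:b.shape[0],a.shape[1]:]=b
cv2.imwrite("pics/ov2.png",c)
E
```

```text
board top (array([ 0.65120823,  0.12807613,  0.066     , -0.03040966]), np.float64(0.40787133579145257), 90)
board side (array([ 0.64967687,  0.12807756,  0.066     , -0.0270265 ]), np.float64(0.6440755119529472), 100)
board both (array([ 0.65128291,  0.12850046,  0.066     , -0.0280531 ]), np.float64(0.35967485247092407), 174)
4
jaw+bar top (array([0.64696255, 0.12693776, 0.066     , 0.06713406]), np.float64(0.3338700991506265), 120)
jaw+bar side (array([ 0.64492415,  0.12528759,  0.066     , -0.00703413]), np.float64(0.27044984572588726), 141)
jaw only top (array([0.64701738, 0.12729451, 0.066     , 0.        ]), np.float64(0.2537705418383884), 100)
jaw only side (array([0.64506673, 0.12527008, 0.066     , 0.        ]), np.float64(0.16373030158748994), 100)
all [ 0.64582573  0.12724848  0.066      -0.03322667] 387
```

View pics/ov2.png

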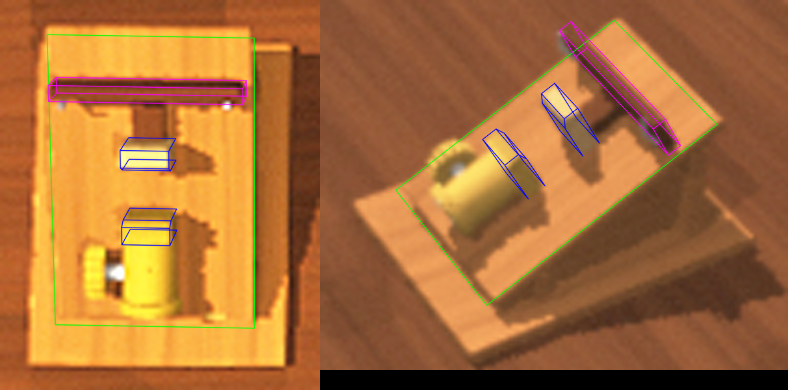

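```bash
python3 - <<'E'
from cr import *
S=pickle.load(open("side0.pkl","rb"));T=pickle.load(open("top0.pkl","rb"))
ft=[0,1,3]; q0=[.646,.127,.066,-.02]
jt=[s for s in hj if s[0][2]==.04 and s[1][2]==.04]
for bx in (4,5,6):
    B=mkboard(-95+bx,95+bx); B=[B[0],B[1],B[2]]
    M=B+jt+bartop
    for n,ps in (("T",[T]),("S",[S]),("TS",[T,S])):
        q,r,k=edgefit(ps,[M]*len(ps),cradleT,q0,free=ft,rng=2); print(bx,n,q.round(4),round(r,3),k)
print("yaw from board sides", [edgefit([p],[mkboard(-90,100)],cradleT,[.646,.127,.066,y0],free=ft,rng=2)[0].round(4) for p in (T,S) for y0 in (-.03,0)])
print("yaw from bar",[edgefit([p],[bartop],cradleT,[.646,.127,.066,y0],free=[0,3],rng=2)[0].round(4) for p in (T,S) for y0 in (-.03,0)])
B=mkboard(-90,100); M=B+jt+bartop
q,r,k=edgefit([T,S],[M]*2,cradleT,q0,free=ft,rng=2); print(q,r)
R,t=cradleT(q)
out=[]
for n,p,(x0,x1,y0,y1) in [("top",T,(180,262,140,240)),("side",S,(205,325,140,235))]:
    f=6; im=cv2.imread(f"pics/{n}_cr.png")
    draw(p,B,R,t,im,f,np.array([x0,y0])); draw(p,jaw(1)+jaw(-1),R,t,im,f,np.array([x0,y0]),(255,0,0)); draw(p,bar,R,t,im,f,np.array([x0,y0]),(255,0,255))
    out.append(cv2.resize(im,None,fx=.65,fy=.65))
a,b=out
c=np.zeros((max(a.shape[0],b.shape[0]),a.shape[1]+b.shape[1],3),np.uint8);c[:a.shape[0],:a.shape[1]]=a;c[:b.shape[0],a.shape[1]:]=b
cv2.imwrite("pics/ov3.png",c)
E
```

```text
4 T [ 0.6469  0.1278  0.066  -0.0349] 0.431 185
4 S [ 0.6452  0.126   0.066  -0.0237] 0.262 215
4 TS [ 0.6461  0.1272  0.066  -0.0296] 0.451 411
5 T [ 0.6464  0.1279  0.066  -0.0333] 0.422 193
5 S [ 0.645   0.1259  0.066  -0.024 ] 0.251 215
5 TS [ 0.6458  0.1272  0.066  -0.0288] 0.429 411
6 T [ 0.646   0.1279  0.066  -0.0332] 0.426 193
6 S [ 0.6446  0.1259  0.066  -0.0263] 0.309 215
6 TS [ 0.6455  0.1272  0.066  -0.0276] 0.437 411
yaw from board sides [array([ 0.6461,  0.1284,  0.066 , -0.0287]), array([ 0.6462,  0.1284,  0.066 , -0.0287]), array([ 0.6423,  0.1255,  0.066 , -0.0268]), array([ 0.6426,  0.1256,  0.066 , -0.0257])]
yaw from bar [array([ 0.6443,  0.127 ,  0.066 , -0.0167]), array([ 0.6443,  0.127 ,  0.066 , -0.0166]), array([0.6432, 0.127 , 0.066 , 0.0412]), array([0.6432, 0.127 , 0.066 , 0.043 ])]
[ 0.64580634  0.12715128  0.066      -0.02586816] 0.42957981561649
```

View pics/ov3.png

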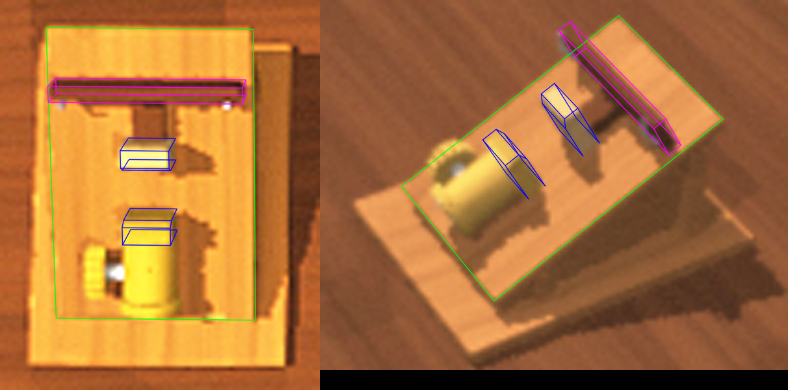

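```bash
cat > tr.py <<'E'
from h import *
def trayT(q): return rz(q[3]),np.array(q[:3])
def rect(z,dx=0): 
    V=[np.array(v,float)/1000 for v in [(-117.5,-75,z),(117.5,-75,z),(117.5,75,z),(-117.5,75,z)]]
    return [(V[i],V[(i+1)%4]) for i in range(4)]
def pk(th): return [(a/1000,b/1000) for a,b in box(-th/2,th/2,-23,23,0,60)]
E
python3 - <<'E'
from tr import *
S=pickle.load(open("side0.pkl","rb"));T=pickle.load(open("top0.pkl","rb"))
ft=[0,1,3]; q0=[.533,-.236,0,.069]
for z in (8,12):
  for n,ps in (("T",[T]),("S",[S]),("TS",[T,S])):
    q,r,k=edgefit(ps,[rect(z)]*len(ps),trayT,q0,free=ft,rng=2.5); print(z,n,q.round(4),round(r,3),k)
R,t=trayT(q)
top=[s for s in range(12)]
for th,rx in ((10,-78),(14,-26),(20,26),(25,78)):
    c0=R@np.array([rx/1000,0,.004])+t
    P=pk(th); Pt=[s for s in P if s[0][2]>.05 and s[1][2]>.05]
    for n,ps in (("T",[T]),("S",[S]),("TS",[T,S])):
        qq,r,k=edgefit(ps,[Pt]*len(ps),trayT,[c0[0],c0[1],.004,q[3]],free=ft,rng=2.5); print(th,n,c0.round(4),qq.round(4),round(r,3),k, (R.T@(qq[:3]-t)).round(4))
out=[]
for n,p,(x0,x1,y0,y1) in [("top",T,(320,405,178,285)),("side",S,(238,378,260,365))]:
    f=4; im=cv2.resize(np.ascontiguousarray(p["color"][y0:y1,x0:x1,::-1]),None,fx=f,fy=f,interpolation=cv2.INTER_CUBIC)
    draw(p,rect(12),R,t,im,f,np.array([x0,y0]))
    for th,rx in ((10,-78),(14,-26),(20,26),(25,78)):
        draw(p,pk(th),R,R@np.array([rx/1000,0,.004])+t,im,f,np.array([x0,y0]),(255,0,0))
    out.append(im)
a,b=out
c=np.zeros((max(a.shape[0],b.shape[0]),a.shape[1]+b.shape[1],3),np.uint8);c[:a.shape[0],:a.shape[1]]=a;c[:b.shape[0],a.shape[1]:]=b
cv2.imwrite("pics/ov4.png",cv2.resize(c,None,fx=.85,fy=.85))
E
```

```text
8 T [ 0.5306 -0.2307  0.      0.069 ] 0.063 50
8 S [ 0.5306 -0.2375  0.      0.07  ] 0.095 55
8 TS [ 0.5307 -0.2375  0.      0.0712] 0.283 116
12 T [ 0.531  -0.2362  0.      0.0684] 0.041 50
12 S [ 0.5292 -0.2397  0.      0.0706] 0.096 55
12 TS [ 0.5293 -0.2353  0.      0.0723] 0.513 119
10 T [ 0.4515 -0.2409  0.004 ] [ 0.4567 -0.2389  0.004   0.0768] 0.418 100 [-0.0726  0.0016  0.004 ]
10 S [ 0.4515 -0.2409  0.004 ] [ 0.4554 -0.2402  0.004   0.0748] 0.226 100 [-0.074   0.0005  0.004 ]
10 TS [ 0.4515 -0.2409  0.004 ] [ 0.4559 -0.2397  0.004   0.0764] 0.43 200 [-0.0735  0.0009  0.004 ]
14 T [ 0.5033 -0.2372  0.004 ] [ 0.5083 -0.2308  0.004  -0.0132] 0.436 100 [-0.0206  0.006   0.004 ]
14 S [ 0.5033 -0.2372  0.004 ] [ 0.5069 -0.2324  0.004   0.0069] 0.266 100 [-0.0221  0.0045  0.004 ]
14 TS [ 0.5033 -0.2372  0.004 ] [ 5.076e-01 -2.320e-01  4.000e-03 -3.000e-04] 0.492 196 [-0.0214  0.0048  0.004 ]
20 T [ 0.5552 -0.2334  0.004 ] [ 0.5599 -0.2291  0.004   0.0219] 0.38 100 [0.031 0.004 0.004]
20 S [ 0.5552 -0.2334  0.004 ] [ 0.5588 -0.2304  0.004  -0.0082] 0.27 100 [0.0298 0.0028 0.004 ]
20 TS [ 0.5552 -0.2334  0.004 ] [ 0.5593 -0.2297  0.004   0.0069] 0.388 198 [0.0303 0.0034 0.004 ]
25 T [ 0.6071 -0.2297  0.004 ] [ 0.612  -0.2317  0.004  -0.0292] 0.439 100 [ 0.0827 -0.0024  0.004 ]
25 S [ 0.6071 -0.2297  0.004 ] [ 0.6111 -0.2331  0.004  -0.0029] 0.234 100 [ 0.0818 -0.0037  0.004 ]
25 TS [ 0.6071 -0.2297  0.004 ] [ 0.6114 -0.2325  0.004  -0.0182] 0.404 200 [ 0.0822 -0.0031  0.004 ]
```

View pics/ov4.png

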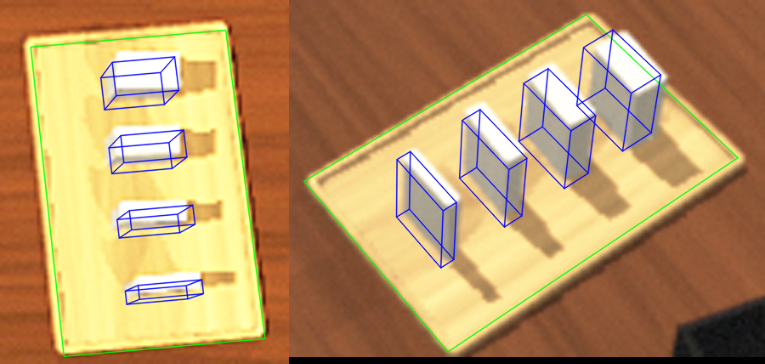

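```bash
python3 - <<'E'
from tr import *
S=pickle.load(open("side0.pkl","rb"));T=pickle.load(open("top0.pkl","rb"))
ft=[0,1,3]; q0=[.5335,-.2345,0,.069]
for z in (8,12):
  for n,ps in (("T",[T]),("S",[S]),("TS",[T,S])):
    q,r,k=edgefit(ps,[rect(z)]*len(ps),trayT,q0,free=ft,rng=5); print(z,n,q.round(4),round(r,3),k)
R,t=trayT(q)
out=[]
for n,p,(x0,x1,y0,y1) in [("top",T,(320,405,178,285)),("side",S,(238,378,260,365))]:
    f=4; im=cv2.resize(np.ascontiguousarray(p["color"][y0:y1,x0:x1,::-1]),None,fx=f,fy=f,interpolation=cv2.INTER_CUBIC)
    draw(p,rect(12),R,t,im,f,np.array([x0,y0]))
    for th,Q in ((10,[.4559,-.2397,.004,.076]),(14,[.5076,-.2320,.004,0]),(20,[.5593,-.2297,.004,.007]),(25,[.6114,-.2325,.004,-.018])):
        draw(p,pk(th),rz(Q[3]),np.array(Q[:3]),im,f,np.array([x0,y0]),(255,0,0))
    out.append(im)
a,b=out
c=np.zeros((max(a.shape[0],b.shape[0]),a.shape[1]+b.shape[1],3),np.uint8);c[:a.shape[0],:a.shape[1]]=a;c[:b.shape[0],a.shape[1]:]=b
cv2.imwrite("pics/ov5.png",cv2.resize(c,None,fx=.85,fy=.85))
E
```

```text
8 T [ 0.533  -0.2338  0.      0.069 ] 1.285 100
8 S [ 0.5305 -0.2363  0.      0.0696] 1.141 75
8 TS [ 0.5313 -0.2354  0.      0.0813] 1.27 173
12 T [ 0.5328 -0.2333  0.      0.0688] 1.16 100
12 S [ 0.5295 -0.2383  0.      0.0751] 1.205 88
12 TS [ 0.5313 -0.2354  0.      0.0706] 1.362 189
```

View pics/ov5.png

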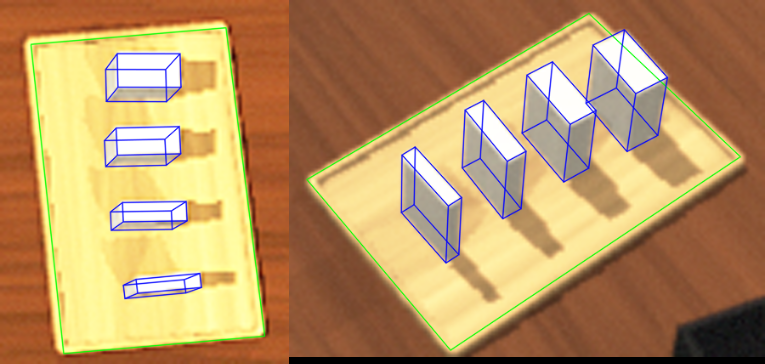

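```bash
cat > go.py <<'E'
import sys,numpy as np
from cell import telemetry
from scipy.spatial.transform import Rotation as Ro
def go(x,y,z,yaw=None):
    s=telemetry.observe(); R=Ro.from_euler("xyz",s["tool_rot"]).as_matrix()
    d=R.T@(np.array([x,y,z])-s["tool_pos"])*1000
    o=f"t={s['time']:.2f} pos {np.round(s['tool_pos'],4)} rot {np.round(s['tool_rot'],4)} F {np.round(s['contact_force'],2)} op {s['opening']:.4f}\n need tool mm {np.round(d,1)}"
    if yaw is not None: 
        e=(yaw-s["tool_rot"][2]+np.pi)%(2*np.pi)-np.pi; o+=f" turn {-e:.4f}"
    print(o)
if __name__=="__main__": go(*[float(v) for v in sys.argv[1:]])
E
```

Request:
servo_tool(targets="0 0 0 -0.16; 0 0 0 -0.16; 0 0 0 -0.16", hand=1, squeeze=12)

```text
time: 1.27
tool_pos: [0.2063, 0.4828, 0.205]
tool_rot: [3.141, 0.0, -3.051]
contact_force: [-0.1, -0.8, -0.3]
opening: 0.092
```

```bash
python3 go.py .45 .3 .19 3.2176; python3 go.py .4559 -.2397 .19 3.2176
```

```text
t=1.27 pos [0.2063 0.4828 0.205 ] rot [ 3.1415e+00  1.0000e-04 -3.0512e+00] F [-0.1  -0.82 -0.34] op 0.0920
 need tool mm [-226.2 -204.1   15. ] turn 0.0144
t=1.27 pos [0.2063 0.4828 0.205 ] rot [ 3.1415e+00  1.0000e-04 -3.0512e+00] F [-0.1  -0.82 -0.34] op 0.0920
 need tool mm [-183.4 -742.1   14.9] turn 0.0144
```

Request:
servo_tool(targets="-44 -41 2 0.014; -44 -41 2 0; -44 -41 2 0; -44 -41 2 0; -44 -41 2 0; 4 -59 2 0; 4 -59 2 0; 4 -59 0 0; 4 -59 0 0; 4 -59 0 0; 4 -59 0 0; 4 -59 0 0; 4 -59 0 0; 4 -59 0 0")

```text
time: 3.02
tool_pos: [0.4593, -0.2542, 0.19]
tool_rot: [3.14, 0.008, -3.055]
contact_force: [0.9, -0.0, 0.1]
opening: 0.0919
```

```bash
python3 go.py .4559 -.2397 .15 3.2176
```

```text
t=3.02 pos [ 0.4593 -0.2542  0.19  ] rot [ 3.1402  0.008  -3.0549] F [ 0.9  -0.02  0.05] op 0.0919
 need tool mm [ 2.5 14.7 40. ] turn 0.0107
```

Request:
servo_tool(targets="1 7 15 0.01; 1.5 7 15 0; 0 0 5 0; 0 0 0 0")

```text
time: 3.52
tool_pos: [0.4556, -0.2461, 0.154]
tool_rot: [-3.141, 0.009, -3.073]
contact_force: [0.1, -0.3, 0.5]
opening: 0.0916
```

```bash
python3 go.py .4559 -.2397 .041 3.2176
python3 - <<'E'
from tr import *
from cell import cams
out=[]
for n,(x0,x1,y0,y1) in [("top",(320,405,178,285)),("side",(228,368,230,355))]:
    p=cams.read_camera(n); pickle.dump(p,open(n+"1.pkl","wb"))
    im=cv2.resize(np.ascontiguousarray(p["color"][y0:y1,x0:x1,::-1]),None,fx=3.4,fy=3.4,interpolation=cv2.INTER_CUBIC); out.append(im)
a,b=out
c=np.zeros((max(a.shape[0],b.shape[0]),a.shape[1]+b.shape[1],3),np.uint8);c[:a.shape[0],:a.shape[1]]=a;c[:b.shape[0],a.shape[1]:]=b
cv2.imwrite("pics/s1.png",c)
E
```

```text
t=3.52 pos [ 0.4556 -0.2461  0.154 ] rot [-3.1413  0.0089 -3.0727] F [ 0.08 -0.25  0.53] op 0.0916
 need tool mm [  0.3   6.4 113. ] turn -0.0071
```

View pics/s1.png

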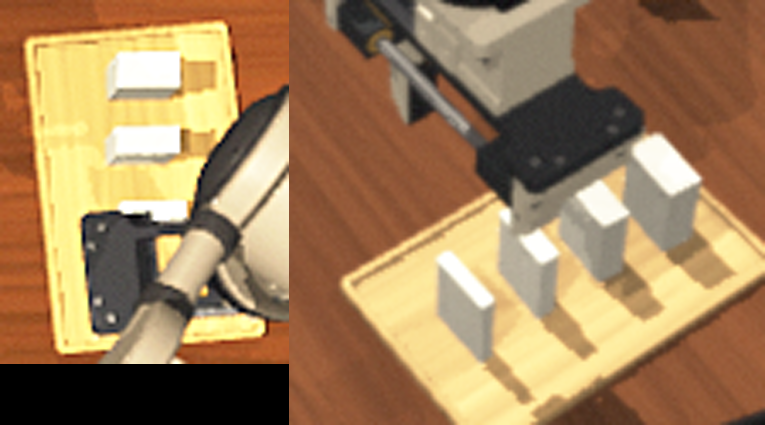

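Request:
servo_tool(targets="0 3 16 -0.007; 0 3 16 0; 0 0 16 0; 0 0 16 0; 0 0 16 0; 0 0 12 0; 0 0 6 0; 0 0 0 0; 0 0 0 0")

```text
time: 4.75
tool_pos: [0.4614, -0.2423, 0.0592]
tool_rot: [-3.132, 0.019, -3.062]
contact_force: [0.6, 0.9, -0.1]
opening: 0.092
```

```bash
python3 go.py .4559 -.2397 .041 3.2176
```

```text
t=4.75 pos [ 0.4614 -0.2423  0.0592] rot [-3.1324  0.0189 -3.0624] F [ 0.57  0.92 -0.13] op 0.0920
 need tool mm [ 5.6  3.2 18.1] turn 0.0032
```

Request:
servo_tool(targets="3 2 8 0; 3 2 8 0; 0 0 3 0; 0 0 0 0")

```text
time: 5.25
tool_pos: [0.4551, -0.2388, 0.0392]
tool_rot: [-3.132, 0.019, -3.062]
contact_force: [0.3, -0.5, 0.7]
opening: 0.0916
```

```bash
python3 go.py .4559 -.2397 .041 3.2176
```

```text
t=5.25 pos [ 0.4551 -0.2388  0.0392] rot [-3.1319  0.0194 -3.0623] F [ 0.27 -0.46  0.7 ] op 0.0916
 need tool mm [-0.7 -1.  -1.8] turn 0.0032
```

Request:
servo_tool(targets="0 0 0 0; 0 0 0 0; 0 0 0 0; 0 0 0 0; 0 0 0 0; 0 0 0 0", hand=0.3, squeeze=12)

```text
time: 6.0
tool_pos: [0.4556, -0.2392, 0.0397]
tool_rot: [-3.131, 0.02, -3.062]
contact_force: [-0.2, -0.4, 0.7]
opening: 0.0451
```

Request:
servo_tool(targets="0 0 -10 0; 0 0 -20 0; 0 0 -25 0; 0 0 -25 0; 0 0 -25 0; 0 0 -25 0; 0 0 -15 0; 0 0 0 0")

```text
time: 7.0
tool_pos: [0.4519, -0.2374, 0.1931]
tool_rot: [-3.13, 0.021, -3.062]
contact_force: [0.2, -0.7, -0.8]
opening: 0.0453
```

```bash
python3 go.py .628 .127 .19 3.1136
python3 - <<'E'
from tr import *
from cell import cams
p=cams.read_camera("side"); pickle.dump(p,open("side2.pkl","wb"))
x0,x1,y0,y1=(200,368,180,345)
im=cv2.resize(np.ascontiguousarray(p["color"][y0:y1,x0:x1,::-1]),None,fx=3.4,fy=3.4,interpolation=cv2.INTER_CUBIC)
cv2.imwrite("pics/s2.png",im)
E
```

```text
t=7.00 pos [ 0.4519 -0.2374  0.1931] rot [-3.1304  0.0212 -3.0623] F [ 0.19 -0.7  -0.84] op 0.0453
 need tool mm [-204.3  349.3    3.5] turn 0.1073
```

View pics/s2.png

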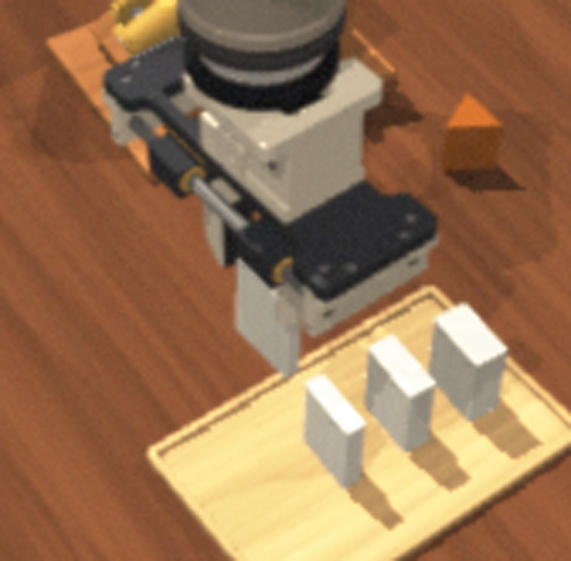

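Request:
servo_tool(targets="-13 22 0 0.02; -25 43 0 0.02; -25 43 0 0.02; -25 43 0 0.02; -25 43 0 0.02; -25 43 0 0.007; -25 43 0 0; -20 35 0 0; -10 17 0 0; 0 0 0 0; 0 0 0 0")

```text
time: 8.43
tool_pos: [0.6423, 0.1063, 0.1802]
tool_rot: [-3.135, 0.001, 3.108]
contact_force: [-0.6, -0.3, -0.7]
opening: 0.0449
```

```bash
python3 go.py .628 .127 .16 3.1136
```

```text
t=8.43 pos [0.6423 0.1063 0.1802] rot [-3.1345e+00  1.5000e-03  3.1076e+00] F [-0.58 -0.26 -0.65] op 0.0449
 need tool mm [15.  20.4 20.1] turn -0.0060
```

Request:
servo_tool(targets="5 7 7 -0.006; 5 7 7 0; 4 6 6 0; 0 0 0 0; 0 0 0 0")

```text
time: 9.05
tool_pos: [0.6266, 0.1256, 0.1587]
tool_rot: [-3.134, 0.0, 3.111]
contact_force: [-0.8, -0.1, -1.8]
opening: 0.0448
```

```bash
python3 go.py .628 .127 .16 3.1136
cat > snap.py <<'E'
from tr import *
import sys
from cell import cams
def snap(name,boxes,f=3.4):
    out=[]
    for n,(x0,x1,y0,y1) in boxes:
        p=cams.read_camera(n); pickle.dump(p,open(f"{n}_{name}.pkl","wb"))
        out.append(cv2.resize(np.ascontiguousarray(p["color"][y0:y1,x0:x1,::-1]),None,fx=f,fy=f,interpolation=cv2.INTER_CUBIC))
    H=max(o.shape[0] for o in out)
    c=np.hstack([cv2.copyMakeBorder(o,0,H-o.shape[0],0,0,cv2.BORDER_CONSTANT) for o in out])
    cv2.imwrite(f"pics/{name}.png",c)
if __name__=="__main__":
    snap(sys.argv[1],[("side",(215,325,110,235)),("top",(180,282,130,240))],3.7)
E
python3 snap.py s3
```

```text
t=9.05 pos [0.6266 0.1256 0.1587] rot [-3.1341e+00  2.0000e-04  3.1114e+00] F [-0.75 -0.1  -1.84] op 0.0448
 need tool mm [-1.3  1.4 -1.3] turn -0.0022
```

View pics/s3.png

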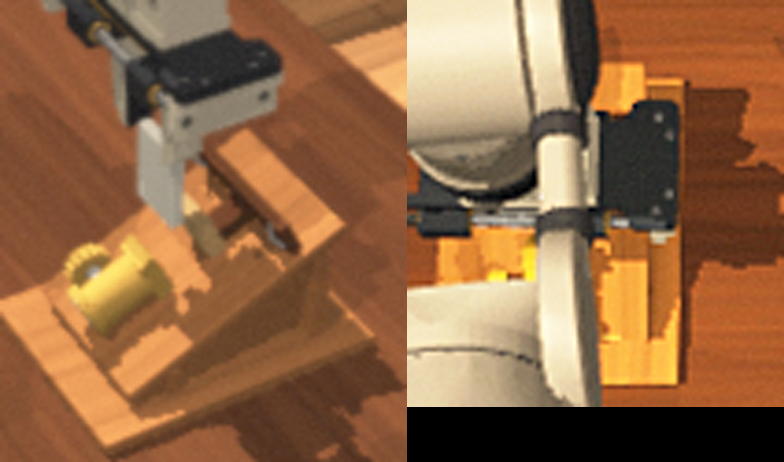

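```bash
cat > fitp.py <<'E'
from cr import *
from tr import pk
def ptilt(q): # x,y,z of foot centre; yaw; tilt (top toward -x positive)
    return rz(q[3])@ry(-q[4]),np.array(q[:3])
def overlay(name,p,items,crop,f=5):
    x0,x1,y0,y1=crop
    im=cv2.resize(np.ascontiguousarray(p["color"][y0:y1,x0:x1,::-1]),None,fx=f,fy=f,interpolation=cv2.INTER_CUBIC)
    for segs,R,t,col in items: draw(p,segs,R,t,im,f,np.array([x0,y0]),col)
    cv2.imwrite(f"pics/{name}.png",im)
E
python3 - <<'E'
from fitp import *
S=pickle.load(open("side_s3.pkl","rb"))
P=pk(10)
# near end (y=-23) & bottom edges
def vis(th):
    h=th/2000
    return bseg([((-h*1000,-23,0),(h*1000,-23,0)),((-h*1000,-23,0),(-h*1000,23,0)),((-h*1000,-23,2),(-h*1000,-23,22)),((h*1000,-23,2),(h*1000,-23,22)),((-h*1000,23,0),(-h*1000,23,40))])
q0=[.6268,.1256,.123,-.028,0]
q,r,k=edgefit([S],[vis(10)],ptilt,q0,free=[0,1,2],rng=3); print(q.round(4),r,k)
q2,r,k=edgefit([S],[vis(10)],ptilt,q0,free=[0,1],rng=3); print(q2.round(4),r,k)
Rc,tc=cradleT([.645,.1259,.066,-.028])
overlay("s3o",S,[(P,*ptilt(q0),(0,255,0)),(P,*ptilt(q2),(0,0,255)),(jaw(1)+jaw(-1),Rc,tc,(255,0,0))],(215,325,120,235))
E
```

```text
[ 0.6227  0.1192  0.1287 -0.028   0.    ] 0.2444607401846524 102
[ 0.6263  0.1252  0.123  -0.028   0.    ] 0.24476223810840392 102
```

View pics/s3o.png

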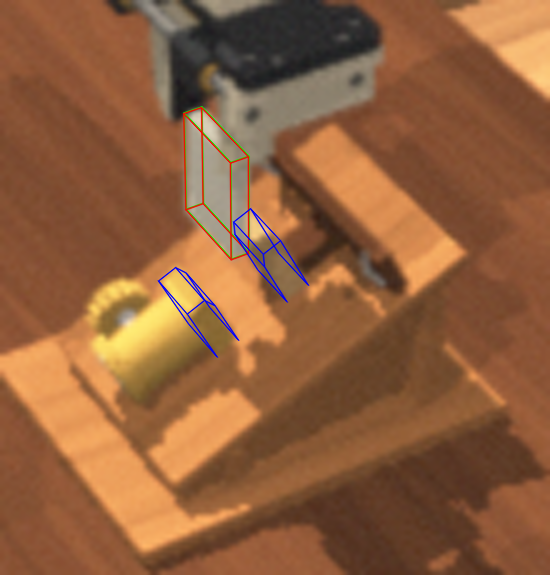

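Request:
servo_tool(targets="-1 0.5 8 0; -1 0.5 10 0; 0 0 10 0; 0 0 8 0; 0 0 5 0; 0 0 0 0; 0 0 0 0")

```text
time: 10.02
tool_pos: [0.6289, 0.1258, 0.1141]
tool_rot: [-3.134, -0.001, 3.111]
contact_force: [-0.3, 0.0, -1.1]
opening: 0.0455
```

```bash
python3 go.py .6285 .1265 .1157 3.1136
```

```text
t=10.03 pos [0.6289 0.1258 0.1141] rot [-3.1340e+00 -7.0000e-04  3.1106e+00] F [-0.25  0.03 -1.08] op 0.0455
 need tool mm [ 0.4  0.7 -1.6] turn -0.0030
```

Request:
servo_tool(targets="3 0.3 0 0; 3 0 0 0; 3 0 0 0; 0 0 0 0", squeeze=6)

```text
time: 10.52
tool_pos: [0.62, 0.1265, 0.1153]
tool_rot: [-3.134, 0.002, 3.111]
contact_force: [1.4, -0.5, -0.7]
opening: 0.0455
```

```bash
python3 go.py .61 .1265 .1125 3.1136; python3 snap.py s4
```

```text
t=10.53 pos [0.62   0.1265 0.1153] rot [-3.1343e+00  1.9000e-03  3.1106e+00] F [ 1.36 -0.5  -0.68] op 0.0455
 need tool mm [10.  -0.3  2.8] turn -0.0030
```

View pics/s4.png

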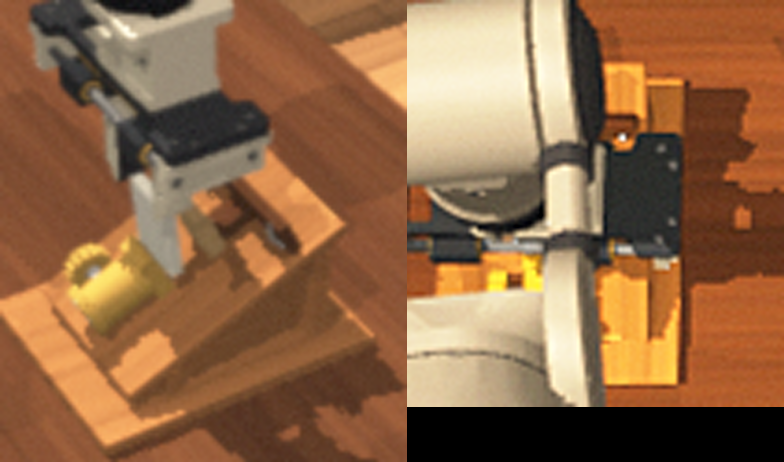

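Request:
servo_tool(targets="3 0 0.5 0; 3 0 0.5 0; 3 0 0.5 0; 1.5 0 0 0; 0 0 0 0")

```text
time: 11.25
tool_pos: [0.609, 0.1268, 0.1137]
tool_rot: [-3.134, 0.002, 3.111]
contact_force: [0.3, 0.3, -0.4]
opening: 0.0453
```

```bash
python3 go.py .61 .1265 .1125 3.1136; python3 snap.py s5
```

```text
t=11.25 pos [0.609  0.1268 0.1137] rot [-3.1343e+00  2.2000e-03  3.1105e+00] F [ 0.31  0.34 -0.45] op 0.0453
 need tool mm [-1.  -0.3  1.2] turn -0.0031
```

View pics/s5.png

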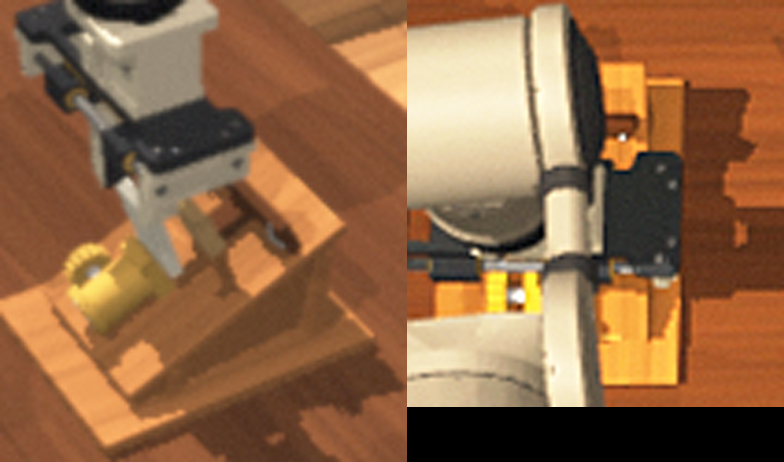

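Request:
servo_tool(targets="1 0 0.5 0; 1 0 0.5 0; 1 0 0.5 0")

```text
time: 11.72
tool_pos: [0.6063, 0.1269, 0.1122]
tool_rot: [-3.134, 0.003, 3.111]
contact_force: [0.2, -0.2, 0.9]
opening: 0.0456
```

```bash
cat > cf.py <<'E'
import numpy as np,sys
from cell import telemetry
O=np.array([.6457,.1265,.066]); 
def cf():
    s=telemetry.observe(); p=s["tool_pos"]+[0,0,.005]; d=(p-O)*1000
    c,sn=np.cos(np.radians(25)),np.sin(np.radians(25)); f=s["contact_force"]
    print("t %.2f grasp in cradle x %.1f y %.1f z %.1f  F along x_c %.2f y %.2f z_c %.2f  rot"%(s["time"],d[0]*c+d[2]*sn,d[1]+.028*d[0],-d[0]*sn+d[2]*c,f[0]*c+f[2]*sn,f[1],-f[0]*sn+f[2]*c),s["tool_rot"].round(3),s["tool_pos"].round(4),"op",round(s["opening"],4))
if __name__=="__main__": cf()
E
python3 cf.py
```

```text
t 11.72 grasp in cradle x -14.1 y -0.7 z 63.1  F along x_c 0.55 y -0.18 z_c 0.68  rot [-3.134e+00  3.000e-03  3.111e+00] [0.6063 0.1269 0.1122] op 0.0456
```

```bash
cat >> fitp.py <<'E'
def fitS(th,q0,free=(0,1,4),rng=2.5,zt=20):
    from cell import cams
    S=cams.read_camera("side")
    h=th/2
    V=bseg([((-h,-23,2),(-h,-23,zt)),((h,-23,2),(h,-23,zt)),((-h,-23,0),(h,-23,0))])
    q,r,k=edgefit([S],[V],ptilt,q0,free=list(free),rng=rng)
    return S,q,r,k
E
python3 - <<'E'
from fitp import *
from cell import telemetry
s=telemetry.observe(); g=s["tool_pos"]+[0,0,.005]
res=[]
from cell import cams
S=cams.read_camera("side")
P=pk(10)
V=bseg([((-5,-23,10),(-5,-23,35)),((5,-23,2),(5,-23,45)),((-5,-23,60),(-5,23,60)),((-5,23,20),(-5,23,55))])
for ph in (20,25,30):
    f=np.radians(ph)
    # foot centre = g - 40mm along packer up
    q0=[g[0]-.0005+.040*np.sin(f),g[1]-.0004-.0,g[2]-.040*np.cos(f),-.028,f]
    R,t=ptilt(q0)
    q,r,k=edgefit([S],[V],ptilt,q0,free=[0,1,4],rng=2)
    print(ph,np.round(q0,4),q.round(4),np.degrees(q[4]).round(1),r,k)
    res.append((P,R,t,(0,255*(ph==25),255*(ph!=25))))
Rc,tc=cradleT([.645,.1259,.066,-.028])
overlay("s6o",S,[res[1]]+[(jaw(1)+jaw(-1),Rc,tc,(255,0,0))],(215,325,120,235))
pickle.dump(S,open("side_s6.pkl","wb"))
E
```

```text
20 [ 0.6195  0.1265  0.0796 -0.028   0.3491] [ 0.5771  0.0469  0.0796 -0.028  -0.2204] -12.6 0.4724002626218421 46
25 [ 0.6227  0.1265  0.0809 -0.028   0.4363] [ 0.6695  0.5162  0.0809 -0.028   0.8794] 50.4 nan 0
30 [ 0.6258  0.1265  0.0826 -0.028   0.5236] [ 0.6204 -0.0742  0.0826 -0.028   0.4704] 27.0 nan 0
  return _methods._mean(a, axis=axis, dtype=dtype,
  ret = ret.dtype.type(ret / rcount)
```

View pics/s6o.png

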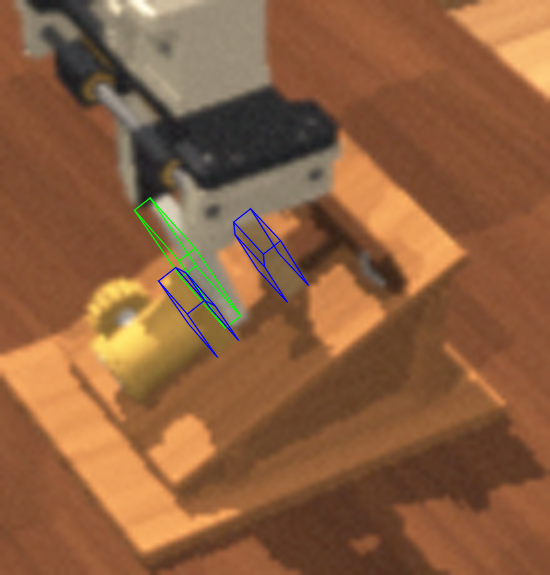

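```bash
python3 - <<'E'
from fitp import *
from cell import telemetry
s=telemetry.observe(); g=s["tool_pos"]+[0,0,.005]
S=pickle.load(open("side_s6.pkl","rb"))
ims=[]
for ph in (20,25,30,35):
    f=np.radians(ph)
    q0=[g[0]-.0005+.040*np.sin(f),g[1]-.0004,g[2]-.040*np.cos(f),-.028,f]
    overlay("tmp",S,[(pk(10),*ptilt(q0),(0,255,0))],(238,268,155,190),13); ims.append(cv2.imread("pics/tmp.png"))
a=np.vstack([np.hstack(ims[:2]),np.hstack(ims[2:])])
cv2.imwrite("pics/s6p.png",cv2.resize(a,None,fx=.65,fy=.65,interpolation=cv2.INTER_AREA))
E
```

```text
(no output)
```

View pics/s6p.png

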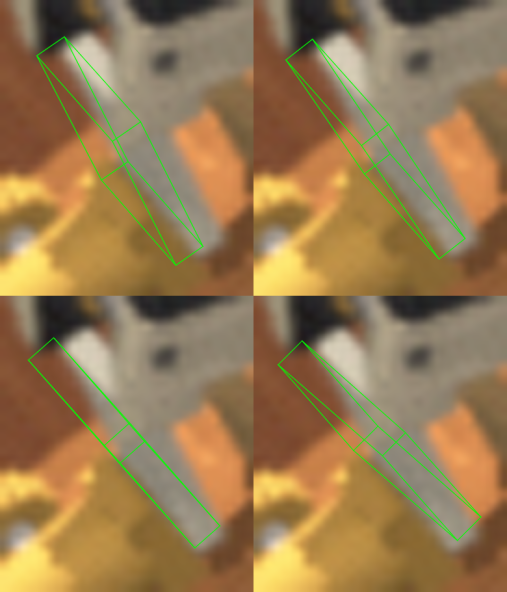

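```bash
python3 - <<'E'
from fitp import *
S=pickle.load(open("side_s6.pkl","rb"))
print(-S["R"].T@S["t"])
overlay("s6q",S,[],(232,277,150,192),14)
E
```

```text
[ 0.0862734  -0.78139347  0.97060121]
```

View pics/s6q.png

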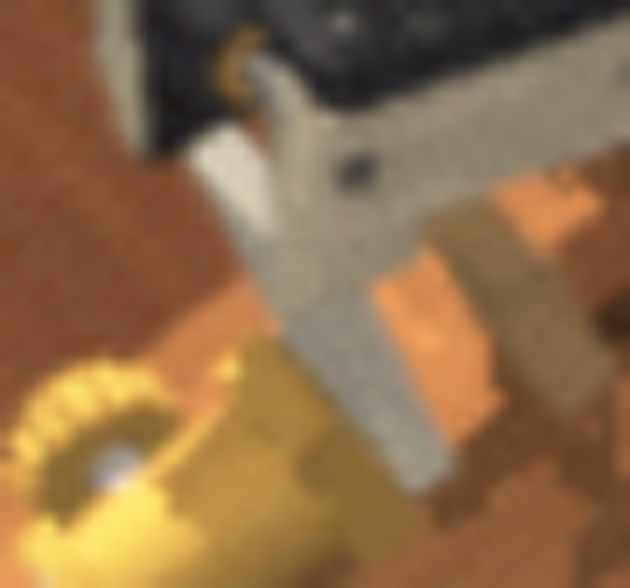

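```bash
python3 - <<'E'
from fitp import *
from cell import telemetry
s=telemetry.observe(); g=s["tool_pos"]+[0,0,.005]
S=pickle.load(open("side_s6.pkl","rb"))
for ph in (10,15,18,20,25,30):
    f=np.radians(ph)
    q0=[g[0]-.0005+.040*np.sin(f),g[1]-.0004,g[2]-.040*np.cos(f),-.028,f]
    R,t=ptilt(q0)
    P=np.array([[-5,-23,0],[5,-23,0],[-5,-23,60],[5,-23,60],[-5,23,60],[-5,23,0]])/1000
    u=(proj(S,P@R.T+t)+.5-[232,150])*14-.5
    print(ph,u.round(0).astype(int).tolist(), ((u[2]-u[0])/(u[2]-u[0])[1]).round(3))
f=(proj(S,np.array([g,g-[0,0,.019]])+[0,-.023,0])+.5-[232,150])*14
print(f)
E
```

```text
10 [[342, 526], [389, 501], [286, 291], [335, 265], [160, 149], [219, 385]] [0.238 1.   ]
15 [[358, 518], [405, 490], [278, 297], [326, 268], [152, 155], [235, 377]] [0.365 1.   ]
18 [[368, 513], [414, 483], [273, 301], [320, 270], [147, 159], [245, 372]] [0.45 1.  ]
20 [[375, 509], [420, 478], [270, 304], [316, 271], [144, 162], [252, 368]] [0.511 1.   ]
25 [[391, 499], [434, 465], [262, 311], [307, 275], [137, 169], [267, 358]] [0.683 1.   ]
30 [[406, 487], [448, 451], [256, 318], [298, 280], [131, 176], [283, 347]] [0.891 1.   ]
[[334.65017045 356.03060198]
 [336.002102   437.94769363]]
```

```bash
cat >> fitp.py <<'E'
def segsA(th,zf=(3,45),zn=(1,16)):
    h=th/2
    return bseg([((-h,23,zf[0]),(-h,23,zf[1])),((-h,-23,0),(-h,23,0)),((-h,-23,0),(h,-23,0)),((h,-23,zn[0]),(h,-23,zn[1]))])
E
python3 - <<'E'
from fitp import *
from cell import telemetry
s=telemetry.observe(); g=s["tool_pos"]+[0,0,.005]
S=pickle.load(open("side_s6.pkl","rb"))
for ph in (15,20,25):
    f=np.radians(ph)
    q0=[g[0]+.002+.036*np.sin(f),g[1]-.0004,g[2]-.036*np.cos(f),-.028,f]
    q,r,k=edgefit([S],[segsA(10)],ptilt,q0,free=[0,2,4],rng=3)
    R,t=ptilt(q); gl=R.T@(g+[-.0005,-.0004,0]-t)
    print(ph,q.round(4),np.degrees(q[4]).round(1),round(r,3),k,"grip in packer",(gl*1000).round(1))
    Rc,tc=cradleT([.645,.1259,.066,-.028])
    bc=(Rc.T@(np.array([R@[x,-.0,z]+t for x,z in((-.005,0),(.005,0),(-.005,.06))])-tc).T).T*1000
    print(bc.round(1).tolist())
overlay("s6r",S,[(pk(10),*ptilt(q),(0,255,0)),(jaw(1)+jaw(-1),Rc,tc,(255,0,0))],(232,277,150,192),14)
E
```

```text
15 [ 0.6219  0.1265  0.0599 -0.028  -0.0095] -0.5 0.205 33 grip in packer [-16.9  -0.5  57. ]
[[-28.0, -0.1, 6.4], [-19.0, -0.1, 2.1], [-2.1, -0.1, 60.6]]
20 [ 0.6276  0.1265  0.079  -0.028   0.3403] 19.5 0.201 100 grip in packer [-8.1 -0.6 43.3]
[[-15.2, 0.1, 19.6], [-5.3, 0.1, 18.7], [-9.5, 0.1, 79.3]]
25 [ 0.6276  0.1265  0.079  -0.028   0.3407] 19.5 0.202 100 grip in packer [-8.  -0.6 43.3]
[[-15.2, 0.1, 19.6], [-5.3, 0.1, 18.6], [-9.5, 0.1, 79.3]]
```

View pics/s6r.png

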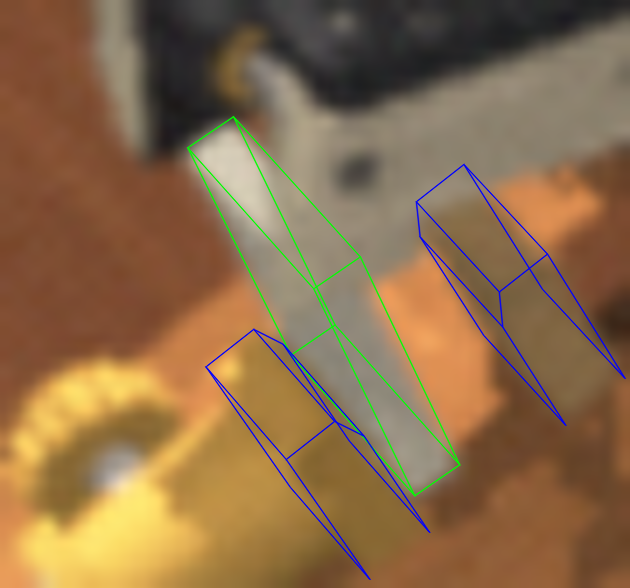

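Request:
servo_tool(targets="-1 0 2.2 0; -1.3 0 2.8 0; -1.3 0 2.8 0; -1.3 0 2.8 0; -1.3 0 2.8 0; -1.3 0 2.8 0; 0 0 0 0", squeeze=9)

```text
time: 12.65
tool_pos: [0.6142, 0.1265, 0.0943]
tool_rot: [-3.134, 0.002, 3.11]
contact_force: [0.5, -0.2, -0.8]
opening: 0.0453
```

```bash
python3 cf.py; cat > look.py <<'E'
import sys
from fitp import *
from cell import telemetry,cams
def look(name,th,h,ph,gx=0,seg=None,free=[0,2,4],rng=3,crop=(232,282,148,195)):
    s=telemetry.observe(); g=s["tool_pos"]+[0,0,.005]
    S=cams.read_camera("side"); pickle.dump(S,open(f"side_{name}.pkl","wb"))
    f=np.radians(ph); R=rz(-.028)@ry(-f)
    t=g+[-.0005,-.0004,0]-R@np.array([gx,0,h])/1000
    q0=[*t,-.028,f]
    q,r,k=edgefit([S],[seg or segsA(th)],ptilt,q0,free=free,rng=rng)
    R,t=ptilt(q); gl=R.T@(g+[-.0005,-.0004,0]-t)
    Rc,tc=cradleT([.645,.1259,.066,-.028])
    bc=((np.array([R@[x,-.0,z]+t for x,z in((-th/2000,0),(th/2000,0),(-th/2000,.06),(th/2000,.06))])-tc)@Rc)*1000
    print("tilt",np.degrees(q[4]).round(1),"res",round(r,3),k,"grip in packer",(gl*1000).round(1),"corners in cradle",bc[:,[0,2]].round(1).tolist(),"y",bc[0,1].round(1))
    overlay(name,S,[(pk(th),R,t,(0,255,0)),(jaw(1)+jaw(-1),Rc,tc,(255,0,0))],crop,12)
    return q
if __name__=="__main__": look(sys.argv[1],float(sys.argv[2]),float(sys.argv[3]),float(sys.argv[4]),float(sys.argv[5]))
E
python3 look.py s7 10 43.3 20 -8
```

```text
t 12.65 grasp in cradle x -14.5 y -0.9 z 43.5  F along x_c 0.16 y -0.17 z_c -0.94  rot [-3.134e+00  2.000e-03  3.110e+00] [0.6142 0.1265 0.0943] op 0.0453
tilt 20.0 res 0.314 100 grip in packer [-7.9  0.  42.4] corners in cradle [[-15.2, 1.0], [-5.2, 0.1], [-9.9, 60.7], [0.1, 59.9]] y -0.7
```

View pics/s7.png

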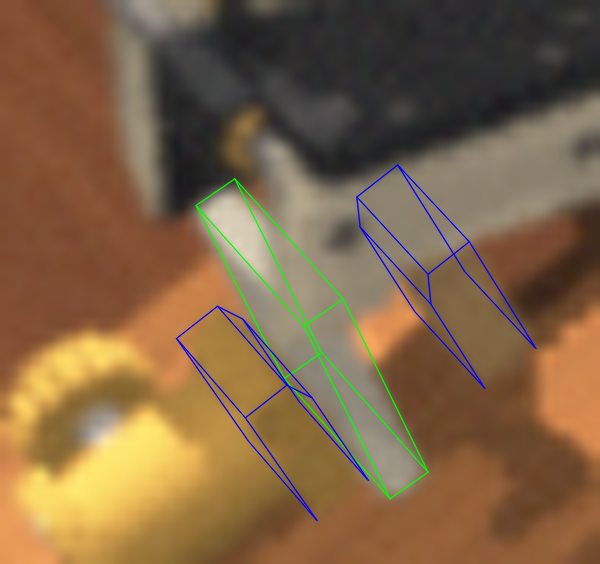

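Request:
servo_tool(targets="0 0.7 0.5 0; 0 0 0.5 0; 0 0 0 0")

```text
time: 13.08
tool_pos: [0.6143, 0.1271, 0.094]
tool_rot: [-3.134, 0.003, 3.111]
contact_force: [0.1, -0.5, 0.6]
opening: 0.0454
```

Request:
servo_tool(targets="0 0 0 0; 0 0 0 0; 0 0 0 0; 0 0 0 0; 0 0 0 0", hand=0.65)

```text
time: 13.7
tool_pos: [0.6141, 0.1273, 0.0939]
tool_rot: [-3.134, 0.002, 3.111]
contact_force: [0.8, -0.1, 0.3]
opening: 0.0599
```

```bash
python3 cf.py; python3 look.py s8 10 42 25 -6
```

```text
t 13.70 grasp in cradle x -14.8 y -0.1 z 43.2  F along x_c 0.81 y -0.07 z_c -0.07  rot [-3.134e+00  2.000e-03  3.111e+00] [0.6141 0.1273 0.0939] op 0.0599
tilt 24.8 res 0.271 100 grip in packer [-5.3  0.  43.6] corners in cradle [[-14.4, -0.5], [-4.4, -0.5], [-14.3, 59.5], [-4.3, 59.5]] y 0.1
```

View pics/s8.png

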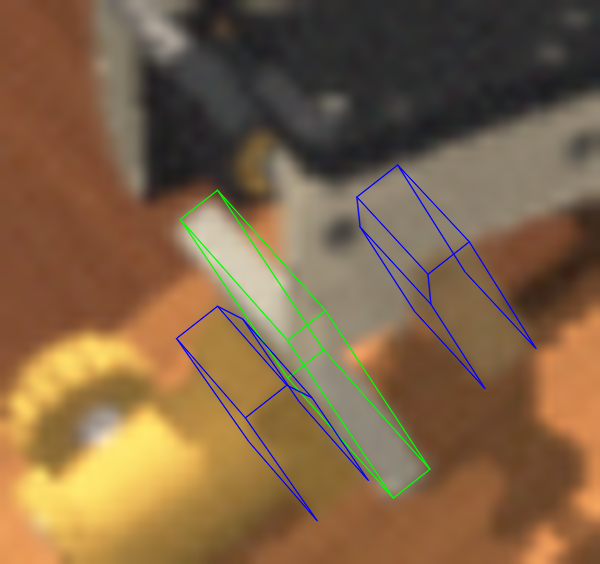

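Request:
servo_tool(targets="0 0 -8 0; 0 0 -15 0; 0 0 -20 0; 0 0 -25 0; 0 0 -15 0; 0 0 0 0")

```text
time: 14.5
tool_pos: [0.6146, 0.1281, 0.1841]
tool_rot: [-3.135, 0.006, 3.111]
contact_force: [0.0, -0.5, -0.3]
opening: 0.0598
```

```bash
python3 cf.py; python3 go.py .5593 -.2297 .15 3.1486; cat > lookfix.py <<'E'
import sys
from fitp import *
from cell import cams
def looks(name,th,xc,yc=0,zc=0,tilt=25,crop=(225,285,140,200),segs=None,free=[0,1,2,4],cam="side"):
    S=cams.read_camera(cam); pickle.dump(S,open(f"{cam}_{name}.pkl","wb"))
    Rc,tc=cradleT([.645,.1259,.066,-.028] if cam=="side" else [.6464,.1279,.066,-.028])
    t=Rc@np.array([xc,yc,zc])/1000+tc
    h=th/2
    seg=segs or bseg([((-h,23,5),(-h,23,58)),((-h,-23,60),(-h,23,60)),((-h,23,60),(h,23,60)),((h,-23,60),(h,23,60)),((-h,-23,60),(h,-23,60)),((-h,-23,0),(-h,-23,60)),((h,-23,0),(h,-23,60)),((-h,-23,0),(h,-23,0))])
    q,r,k=edgefit([S],[seg],ptilt,[*t,-.028,np.radians(tilt)],free=free,rng=2.5)
    R,t=ptilt(q)
    bc=((np.array([R@[x,-.0,z]+t for x,z in((-th/2000,0),(th/2000,0),(-th/2000,.06),(th/2000,.06))])-tc)@Rc)*1000
    print("tilt",np.degrees(q[4]).round(1),"yaw",q[3].round(4),"res",round(r,3),k,"corners in cradle",bc[:,[0,2]].round(1).tolist(),"y",bc[[0,2],1].round(1))
    overlay(name,S,[(pk(th),R,t,(0,255,0)),(jaw(1)+jaw(-1),Rc,tc,(255,0,0))],crop,10)
E
python3 - <<'E'
from lookfix import *
looks("s9",10,-10)
S=pickle.load(open("side_s9.pkl","rb")); overlay("s9b",S,[],(225,285,140,200),10)
E
```

```text
t 14.50 grasp in cradle x 23.9 y 0.7 z 124.7  F along x_c -0.09 y -0.52 z_c -0.30  rot [-3.135  0.006  3.111] [0.6146 0.1281 0.1841] op 0.0598
t=14.50 pos [0.6146 0.1281 0.1841] rot [-3.1349  0.0061  3.1106] F [ 0.05 -0.52 -0.3 ] op 0.0598
 need tool mm [  44.4 -359.1   36.3] turn -0.0380
tilt 26.9 yaw -0.028 res 0.346 185 corners in cradle [[-14.9, 0.4], [-4.9, 0.7], [-16.9, 60.3], [-6.9, 60.7]] y [-0.6 -0.6]
```

View pics/s9.png

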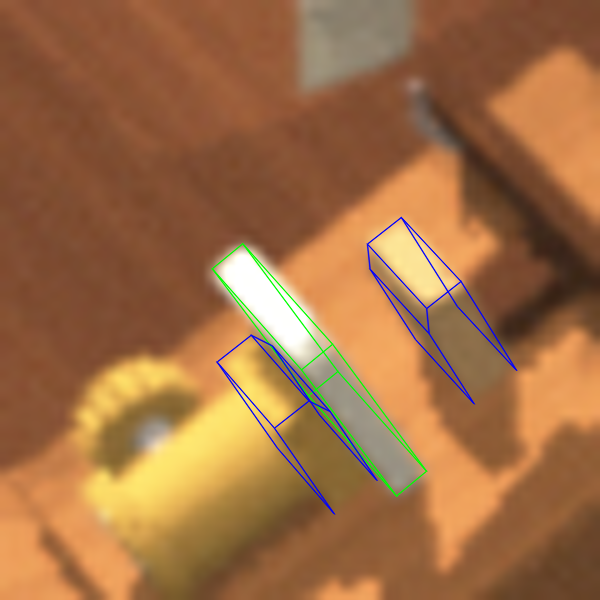

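View pics/s9b.png

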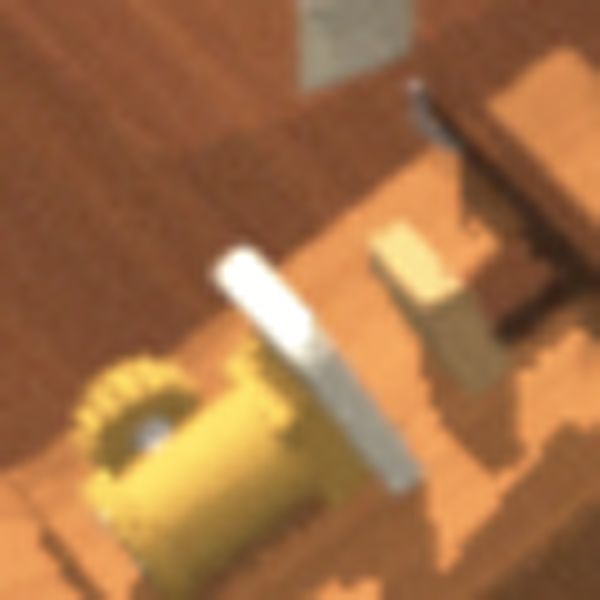

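```bash
python3 - <<'E'
from fitp import *
for nm,tp in (("s4",[.62,.1265,.1153]),("s5",[.609,.1268,.1137]),("s6",[.6063,.1269,.1122])):
    S=pickle.load(open(f"side_{nm}.pkl","rb")); g=np.array(tp)+[-.0005,-.0004,.005]
    best=None
    for ph in (8,14,20):
      for gx in (0,-4,-8):
        R=rz(-.028)@ry(-np.radians(ph)); t=g-R@np.array([gx,0,41])/1000
        q,r,k=edgefit([S],[segsA(10)],ptilt,[*t,-.028,np.radians(ph)],free=[0,2,4],rng=3)
        if k>80 and (best is None or r<best[1]): best=(q,r,k)
    q,r,k=best; R,t=ptilt(q); print(nm,np.degrees(q[4]).round(1),round(r,3),k,"grip",(R.T@(g-t)*1000).round(1))
E
```

```text
s4 7.2 0.148 95 grip [-2.8  0.  41.3]
s5 17.6 0.231 100 grip [-6.1 -0.1 43.1]
s6 19.5 0.201 100 grip [-7.7 -0.2 42.9]
  return _methods._mean(a, axis=axis, dtype=dtype,
  ret = ret.dtype.type(ret / rcount)
```

Request:
servo_tool(targets="4 -20 0 -0.02; 5 -45 0 -0.018; 5 -50 0 0; 5 -50 0 0; 5 -50 0 0; 5 -50 0 0; 5 -45 0 0; 4 -25 0 0; 2 -10 0 0; 0 0 0 0; 0 0 0 0", hand=1, squeeze=14)

```text
time: 15.92
tool_pos: [0.5695, -0.224, 0.1731]
tool_rot: [-3.142, -0.014, -3.13]
contact_force: [0.1, 0.2, 0.1]
opening: 0.0917
```

```bash
python3 go.py .5633 -.2297 .10 3.1486
```

```text
t=15.93 pos [ 0.5695 -0.224   0.1731] rot [-3.1416 -0.0142 -3.1303] F [0.12 0.17 0.11] op 0.0917
 need tool mm [ 5.2 -5.7 73.2] turn 0.0043
```

Request:
servo_tool(targets="2 -2 12 0.004; 2 -2 16 0; 2 -1.5 16 0; 0 0 16 0; 0 0 12 0; 0 0 0 0; 0 0 0 0")

```text
time: 16.8
tool_pos: [0.5624, -0.2241, 0.0963]
tool_rot: [3.14, -0.016, -3.128]
contact_force: [0.3, -0.1, 0.2]
opening: 0.092
```

```bash
python3 go.py .5633 -.2297 .06 3.1486
```

```text
t=16.80 pos [ 0.5624 -0.2241  0.0963] rot [ 3.1402 -0.0157 -3.1279] F [ 0.26 -0.14  0.16] op 0.0920
 need tool mm [-1.4 -5.7 36.2] turn 0.0066
```

Request:
servo_tool(targets="-1 -3 12 0.006; -1 -3 12 0; 0 -1 10 0; 0 0 3 0; 0 0 0 0")

```text
time: 17.42
tool_pos: [0.5643, -0.2319, 0.0571]
tool_rot: [3.141, -0.015, -3.135]
contact_force: [-0.3, 0.3, -0.6]
opening: 0.0922
```

```bash
python3 go.py .5633 -.2297 .06 3.1486
```

```text
t=17.43 pos [ 0.5643 -0.2319  0.0571] rot [ 3.1408 -0.0148 -3.1347] F [-0.29  0.3  -0.59] op 0.0922
 need tool mm [ 1.   2.2 -2.9] turn -0.0001
```

Request:
servo_tool(targets="0.5 2 -3 0; 0 0 0 0; 0 0 0 0")

```text
time: 17.8
tool_pos: [0.5644, -0.2298, 0.0613]
tool_rot: [-3.142, -0.013, -3.134]
contact_force: [0.3, -0.5, -0.4]
opening: 0.0917
```

Request:
servo_tool(targets="0 0 0 0; 0 0 0 0; 0 0 0 0; 0 0 0 0; 0 0 0 0; 0 0 0 0", hand=0.3, squeeze=16)

```text
time: 18.55
tool_pos: [0.5644, -0.2299, 0.0615]
tool_rot: [-3.141, -0.013, -3.134]
contact_force: [-0.3, -0.0, -0.0]
opening: 0.0363
```

Request:
servo_tool(targets="0 0 -8 0; 0 0 -15 0; 0 0 -20 0; 0 0 -20 0; 0 0 -15 0; 0 0 -5 0; 0 0 0 0")

```text
time: 19.42
tool_pos: [0.5663, -0.2302, 0.1518]
tool_rot: [-3.14, -0.01, -3.134]
contact_force: [-0.7, -0.5, -0.7]
opening: 0.0274
```

```bash
python3 go.py .448 -.2425 .14 3.212; python3 - <<'E'
from snap import *
snap("s10",[("side",(200,368,170,335))],3.4)
E
```

```text
t=19.43 pos [ 0.5663 -0.2302  0.1518] rot [-3.1396 -0.0098 -3.1344] F [-0.72 -0.46 -0.72] op 0.0274
 need tool mm [118.2 -11.4  13. ] turn -0.0632
```

View pics/s10.png

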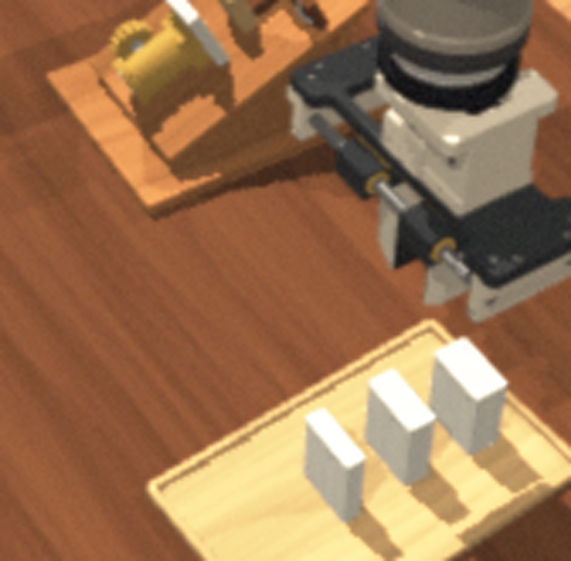

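```bash
python3 - <<'E'
from tr import *
S=pickle.load(open("side_s10.pkl","rb"));S0=pickle.load(open("side0.pkl","rb"))
for th,c0 in ((14,[.5069,-.2324]),(20,[.5588,-.2304]),(25,[.6111,-.2331])):
    Pt=[s for s in pk(th) if s[0][2]>.05 and s[1][2]>.05]
    for p in (S0,S):
        q,r,k=edgefit([p],[Pt],trayT,[*c0,.004,0],free=[0,1,3],rng=2.5); print(th,q.round(4),round(r,3),k)
E
```

```text
14 [ 0.5069 -0.2324  0.004   0.0073] 0.266 100
14 [ 0.5069 -0.2324  0.004   0.0102] 0.288 100
20 [ 0.5588 -0.2304  0.004  -0.0121] 0.282 100
20 [ 0.5589 -0.2304  0.004  -0.0125] 0.288 100
25 [ 0.6111 -0.2331  0.004  -0.0024] 0.244 100
25 [ 0.6111 -0.233   0.004  -0.0016] 0.246 100
```

```bash
python3 - <<'E'
from fitp import *
S=pickle.load(open("side_s10.pkl","rb"))
t=np.array([.5663,-.2302,.1518])-[.0005,.0004,0]
def fing(op):
    o=op/2*1000
    return [(a/1000,b/1000) for a,b in box(-9.5,9.5,o,o+19,-14,33)+box(-9.5,9.5,-o-19,-o,-14,33)]
overlay("s10o",S,[(fing(.0274),np.eye(3),t,(0,255,0))],(280,372,190,275),8)
S=pickle.load(open("side1.pkl","rb")); t=np.array([.4556,-.2461,.154])-[.0005,.0004,0]
overlay("s1o",S,[(fing(.0916),rz(.068),t,(0,255,0))],(228,348,220,310),6)
E
```

```text
(no output)
```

View pics/s10o.png

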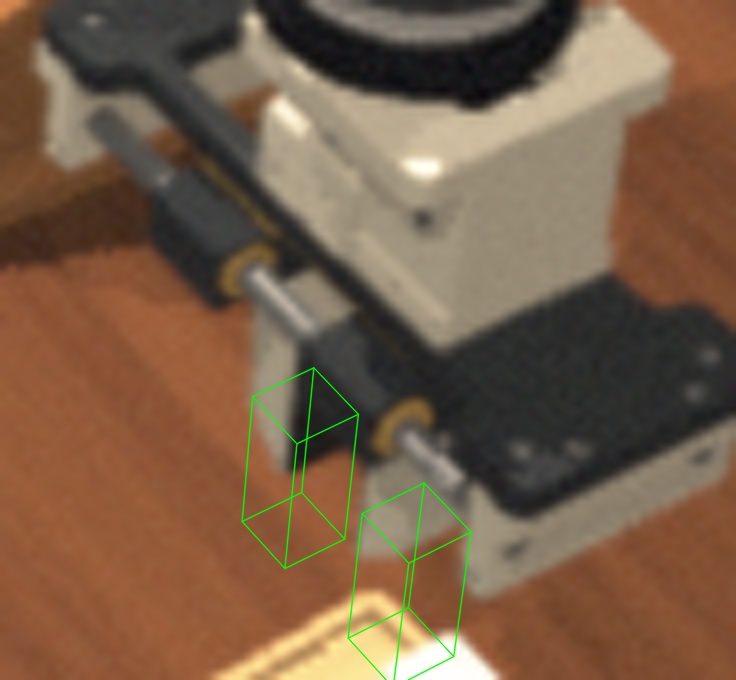

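View pics/s1o.png

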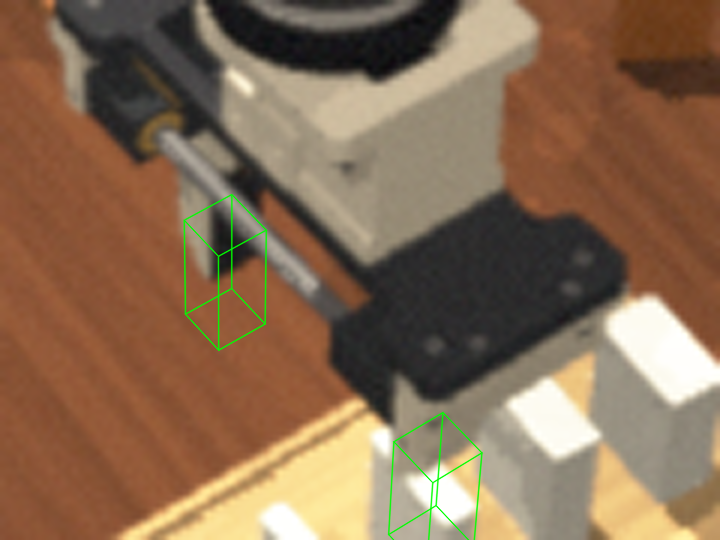

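Request:
servo_tool(targets="1 0 0 0; 1 0.5 0 0; 0.5 0 0 0; 0 0 0 0; 0 0 10 0; 0 0 15 0; 0 0 20 0; 0 0 20 0; 0 0 18 0; 0 0 10 0; 0 0 5 0; 0 0 0 0", hand=1)

```text
time: 20.98
tool_pos: [0.5593, -0.2282, 0.0426]
tool_rot: [3.139, -0.018, -3.134]
contact_force: [-0.8, 0.9, -0.1]
opening: 0.0916
```

```bash
python3 go.py .5633 -.2297 .025 3.1486; python3 - <<'E'
from snap import *
snap("s11",[("side",(250,368,200,325))],4.6)
E
```

```text
t=20.98 pos [ 0.5593 -0.2282  0.0426] rot [ 3.1391 -0.0177 -3.1345] F [-0.84  0.92 -0.12] op 0.0916
 need tool mm [-4.3 -1.6 17.5] turn 0.0001
```

View pics/s11.png

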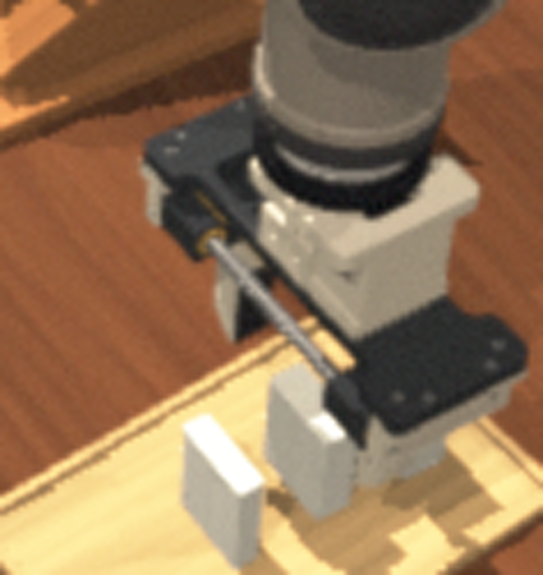

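Request:
servo_tool(targets="-2 -1 6 0; -2 -1 6 0; 0 0 4 0; 0 0 0 0")

```text
time: 21.52
tool_pos: [0.5644, -0.2308, 0.027]
tool_rot: [3.141, -0.015, -3.134]
contact_force: [0.8, 0.4, 0.6]
opening: 0.0916
```

```bash
python3 go.py .5633 -.2297 .025 3.1486; python3 - <<'E'
from fitp import *
from cell import telemetry,cams
s=telemetry.observe(); t=s["tool_pos"]-[.0005,.0004,0]
S=cams.read_camera("side"); pickle.dump(S,open("side_s12.pkl","wb"))
def fing(op,dz):
    o=op/2*1000
    return [(a/1000,b/1000) for a,b in box(-9.5,9.5,o,o+19,-14+dz,33+dz)+box(-9.5,9.5,-o-19,-o,-14+dz,33+dz)]
overlay("s12",S,[(fing(s["opening"],35),rz(.007),t,(0,255,0)),(pk(20),rz(-.01),np.array([.5588,-.2304,.004]),(255,0,0))],(280,372,215,315),7)
overlay("s12b",S,[],(280,372,215,315),7)
E
```

```text
t=21.52 pos [ 0.5644 -0.2308  0.027 ] rot [ 3.1407 -0.0149 -3.1345] F [0.81 0.43 0.57] op 0.0916
 need tool mm [1.1 1.1 2. ] turn 0.0001
```

View pics/s12.png

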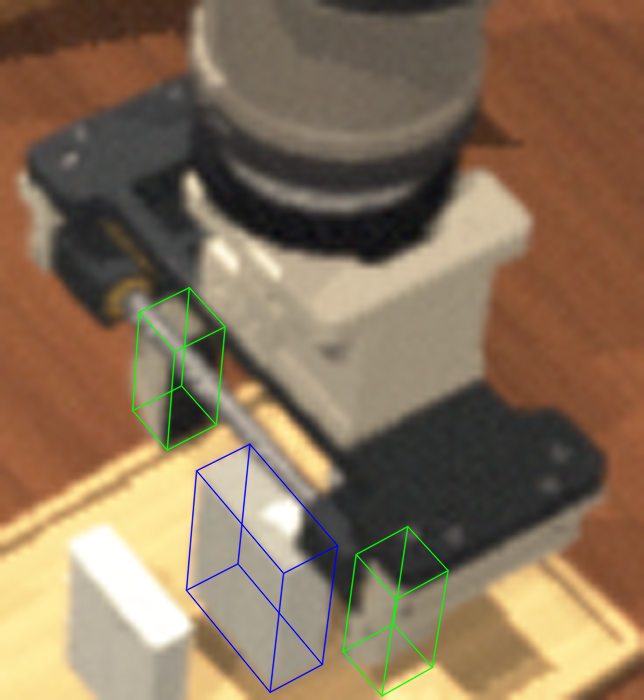

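View pics/s12b.png

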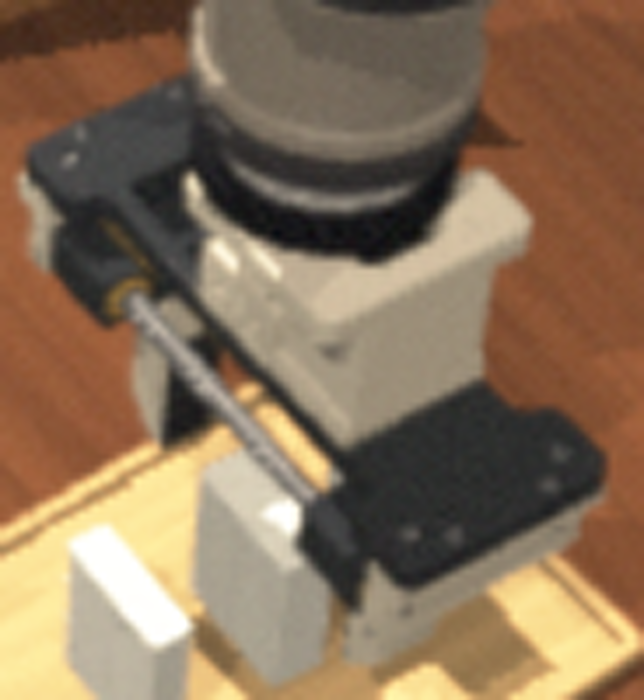

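Request:
servo_tool(targets="0.3 0.5 1.5 0; 0 0 0 0; 0 0 0 0; 0 0 0 0; 0 0 0 0; 0 0 0 0; 0 0 0 0", hand=0.3, squeeze=16)

```text
time: 22.45
tool_pos: [0.5644, -0.2304, 0.0262]
tool_rot: [3.141, -0.014, -3.134]
contact_force: [-0.1, -0.5, -0.8]
opening: 0.046
```

Request:
servo_tool(targets="0 0 -6 0; 0 0 -15 0; 0 0 -20 0; 0 0 -20 0; 0 0 -18 0; 0 0 -8 0; 0 0 0 0")

```text
time: 23.32
tool_pos: [0.566, -0.2306, 0.1204]
tool_rot: [-3.141, -0.012, -3.134]
contact_force: [0.7, -1.0, -0.6]
opening: 0.0458
```

```bash
python3 go.py .448 -.2425 .11 3.212
```

```text
t=23.32 pos [ 0.566  -0.2306  0.1204] rot [-3.1407 -0.0116 -3.1344] F [ 0.69 -0.99 -0.57] op 0.0458
 need tool mm [118.  -11.   11.7] turn -0.0633
```

Request:
servo_tool(targets="12 -1 0 -0.02; 25 -2 0 -0.02; 28 -2 0 -0.02; 28 -3 0 0; 16 -2 0 0; 6 -1 0 0; 0 0 0 0; 0 0 0 0")

```text
time: 24.32
tool_pos: [0.4422, -0.2456, 0.1171]
tool_rot: [3.136, -0.02, -3.067]
contact_force: [-0.1, -0.2, -1.1]
opening: 0.0457
```

```bash
python3 go.py .448 -.2425 .03 3.212;  python3 - <<'E'
from snap import *
snap("s13",[("side",(200,368,170,345))],3.3)
E
```

```text
t=24.32 pos [ 0.4422 -0.2456  0.1171] rot [ 3.1355 -0.0201 -3.0675] F [-0.14 -0.2  -1.06] op 0.0457
 need tool mm [-7.7  2.1 87. ] turn 0.0037
```

View pics/s13.png

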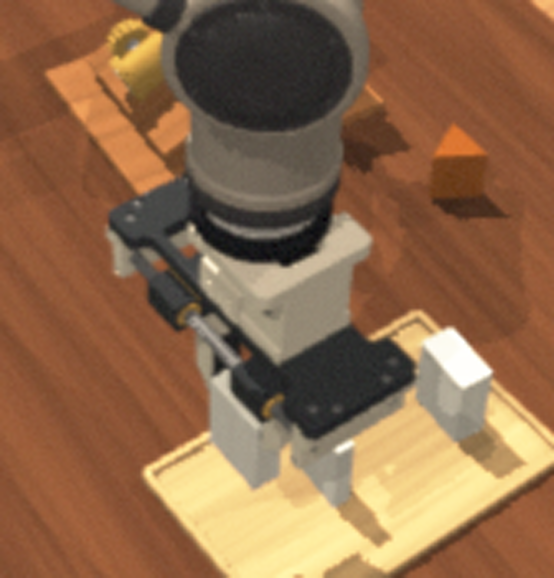

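Request:
servo_tool(targets="-2 0.5 10 0; -2 0.5 14 0; -2 0.5 16 0; -1 0.5 16 0; 0 0 14 0; 0 0 6 0; 0 0 0 0; 0 0 0 0")

```text
time: 25.38
tool_pos: [0.4486, -0.2412, 0.0339]
tool_rot: [3.134, -0.022, -3.065]
contact_force: [0.2, -0.1, -1.6]
opening: 0.0453
```

```bash
python3 go.py .448 -.2425 .0285 3.212
```

```text
t=25.38 pos [ 0.4486 -0.2412  0.0339] rot [ 3.1335 -0.0221 -3.0652] F [ 0.15 -0.07 -1.59] op 0.0453
 need tool mm [ 0.5 -1.3  5.4] turn 0.0060
```

Request:
servo_tool(targets="2 -0.5 3 0; 2 -0.5 2.5 0; 3 0 0 0; 3 0 0 0; 3 0 0 0; 0 0 0 0")

```text
time: 26.12
tool_pos: [0.4351, -0.2439, 0.0296]
tool_rot: [3.135, -0.02, -3.065]
contact_force: [0.6, 1.2, -1.6]
opening: 0.0459
```

```bash
python3 go.py .435 -.2425 .0285 3.212
```

```text
t=26.12 pos [ 0.4351 -0.2439  0.0296] rot [ 3.1353 -0.0202 -3.0654] F [ 0.64  1.17 -1.58] op 0.0459
 need tool mm [-0.   1.4  1.1] turn 0.0057
```

Request:
servo_tool(targets="0 0.5 1.5 0; 3 0 0.5 0; 3 0 0 0; 3 0 0 0; 0 0 0 0")

```text
time: 26.75
tool_pos: [0.4275, -0.2445, 0.0284]
tool_rot: [3.137, -0.016, -3.066]
contact_force: [0.8, 0.7, -0.4]
opening: 0.0456
```

```bash
python3 go.py .415 -.2425 .0285 3.212; python3 - <<'E'
from snap import *
snap("s14",[("side",(230,330,250,365))],5)
E
```

```text
t=26.75 pos [ 0.4275 -0.2445  0.0284] rot [ 3.137  -0.0159 -3.0661] F [ 0.83  0.66 -0.36] op 0.0456
 need tool mm [12.4  2.9  0.2] turn 0.0051
```

View pics/s14.png

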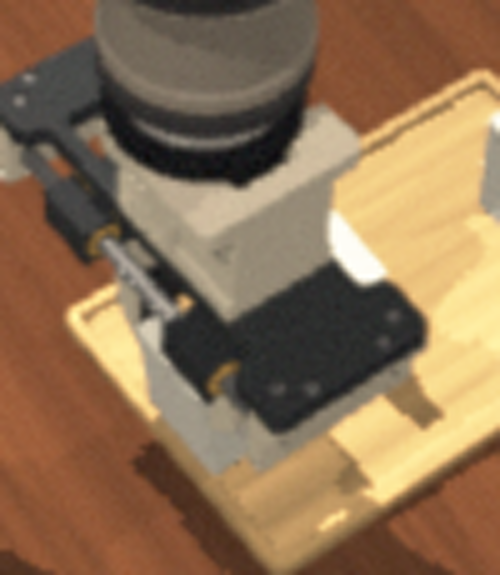

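Request:
servo_tool(targets="3 0.5 0 0; 3 0.5 0 0; 3 0 0 0; 3 0 0 0; 0 0 0 0")

```text
time: 27.42
tool_pos: [0.4152, -0.2451, 0.0287]
tool_rot: [3.138, -0.015, -3.066]
contact_force: [2.5, 0.2, -2.2]
opening: 0.0458
```

```bash
cat > lookt.py <<'E'
from fitp import *
from cell import telemetry,cams
def lookt(name,ph0s,th=20,h=54,gxs=(5,),yaw=.0705,crop=(220,330,255,365),segs=None,free=[0,2,4],bias=(-.0005,-.0004,0)):
    s=telemetry.observe(); 
    from scipy.spatial.transform import Rotation as Ro
    Rt=Ro.from_euler("xyz",s["tool_rot"]).as_matrix()
    g=s["tool_pos"]-Rt[:,2]*.030   # patch centre estimate
    g=g+np.array(bias)
    S=cams.read_camera("side"); pickle.dump(S,open(f"side_{name}.pkl","wb"))
    best=None
    for ph in ph0s:
      for gx in gxs:
        R=rz(yaw)@ry(-np.radians(ph)); t=g-R@np.array([gx,0,h])/1000
        q0=[*t,yaw,np.radians(ph)]
        try: q,r,k=edgefit([S],[segs or segsA(th,zf=(3,40),zn=(2,38))],ptilt,q0,free=free,rng=3)
        except Exception as e: print(e); continue
        R,t=ptilt(q); print(ph,gx,"tilt",np.degrees(q[4]).round(1),"res",round(r,3),k,"foot",t.round(4),"patch in packer",(R.T@(g-t)*1000).round(1))
        if k>60 and (best is None or r<best[1]): best=(q,r)
    if best: overlay(name,S,[(pk(th),*ptilt(best[0]),(0,255,0))],crop,5.5); return best[0]
    overlay(name,S,[],crop,5.5)
E
python3 -W ignore - <<'E'
from lookt import *
lookt("s15",(5,10,15,20))
E
```

```text
5 5 tilt 20.3 res nan 0 foot [ 0.8191 -0.2456 -4.5289] patch in packer [1215.    28.5 4442.2]
10 5 tilt 15.7 res 0.355 80 foot [ 0.4302 -0.2452 -0.0137] patch in packer [ 5.2  0.7 73.8]
15 5 tilt 15.7 res 0.358 80 foot [ 0.4304 -0.2449 -0.0143] patch in packer [ 5.1  0.4 74.5]
20 5 tilt -6.2 res 0.466 64 foot [ 0.4195 -0.2446  0.0126] patch in packer [-9.3 -0.7 45.4]
```

View pics/s15.png

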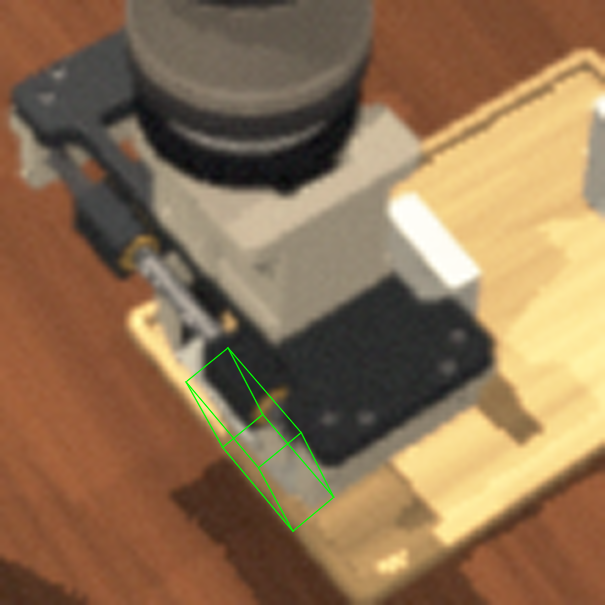

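Request:
servo_tool(targets="0 0 -8 0; 0 0 -15 0; 0 0 -20 0; 0 0 -20 0; 0 0 -15 0; 0 0 0 0")

```text
time: 28.22
tool_pos: [0.412, -0.2432, 0.1094]
tool_rot: [3.133, -0.025, -3.064]
contact_force: [-0.5, -0.9, -1.1]
opening: 0.0458
```

```bash
python3 -W ignore - <<'E'
from lookt import *
lookt("s16",(5,10,15,20,25),crop=(210,320,225,335))
E
```

```text
5 5 tilt -5.9 res 0.399 52 foot [ 0.4157 -0.2439  0.0909] patch in packer [-8.3  0.3 47.9]
10 5 tilt -6.0 res 0.409 52 foot [ 0.4158 -0.2435  0.0904] patch in packer [-8.6 -0.1 48.4]
15 5 tilt 17.3 res 0.395 87 foot [ 0.4252 -0.2432  0.0923] patch in packer [ 1.7  0.3 48.9]
20 5 tilt 17.8 res 0.367 83 foot [ 0.43   -0.2429  0.0801] patch in packer [ 1.3  0.3 61.9]
25 5 tilt 17.8 res 0.326 82 foot [ 0.4301 -0.2425  0.0796] patch in packer [ 1.3 -0.  62.5]
```

View pics/s16.png

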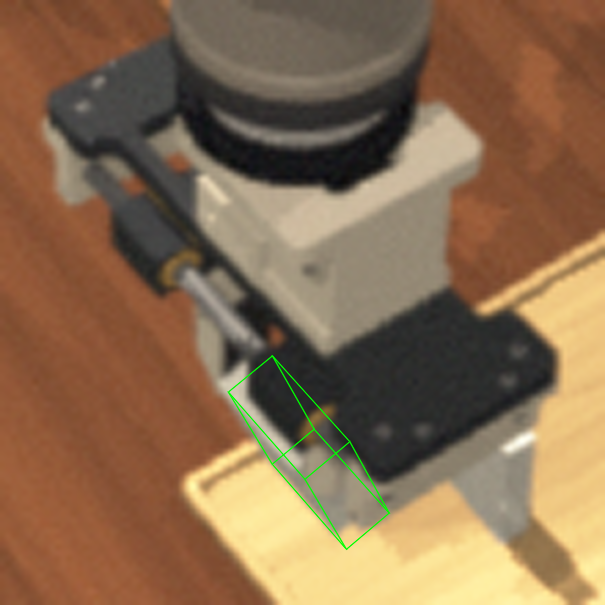

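```bash
python3 go.py .6027 .1276 .165 3.1136
```

```text
t=28.27 pos [ 0.4116 -0.2429  0.1087] rot [ 3.1317 -0.0263 -3.0643] F [-0.72  0.57 -1.2 ] op 0.0460
 need tool mm [-217.6  355.3  -58.5] turn 0.1053
```

Request:
servo_tool(targets="-8 12 -14 0.015; -16 26 -14 0.015; -22 36 -10 0.015; -22 36 -8 0.015; -22 36 -5 0.015; -22 36 -3 0.015; -22 36 0 0.015; -22 36 0 0; -22 36 0 0; -18 30 0 0; -10 16 0 0; -5 7 0 0; 0 0 0 0; 0 0 0 0", squeeze=20)

```text
time: 30.02
tool_pos: [0.6189, 0.1107, 0.145]
tool_rot: [3.133, -0.059, 3.108]
contact_force: [0.3, 0.1, -2.2]
opening: 0.0457
```

```bash
python3 go.py .6027 .1276 .165 3.1136; python3 -W ignore - <<'E'
from lookt import *
lookt("s17",(5,10,15,20,25),yaw=-.028,crop=(205,315,100,210))
E
```

```text
t=30.02 pos [0.6189 0.1107 0.145 ] rot [ 3.1329 -0.059   3.1079] F [ 0.32  0.09 -2.25] op 0.0457
 need tool mm [ 18.   16.5 -18.8] turn -0.0057
5 5 tilt -7.2 res 0.496 71 foot [0.6196 0.11   0.1236] patch in packer [-5.9  0.  51. ]
10 5 tilt -7.1 res 0.508 73 foot [0.6196 0.1099 0.1237] patch in packer [-5.7  0.1 50.9]
15 5 tilt 17.3 res 0.143 100 foot [0.6319 0.1097 0.1242] patch in packer [ 3.9 -0.1 52. ]
20 5 tilt 17.3 res 0.14 100 foot [0.6318 0.1096 0.1243] patch in packer [ 3.9  0.1 51.8]
25 5 tilt 17.3 res 0.14 100 foot [0.6318 0.1095 0.1244] patch in packer [ 4.   0.2 51.7]
```

View pics/s17.png

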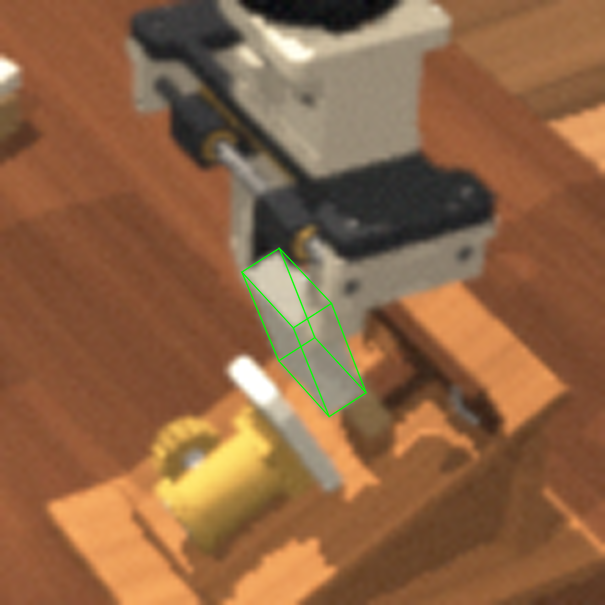

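Request:
servo_tool(targets="1 6 -1 -0.006; 3 6 -1 0; 3 5 -1 0; 1 0 0 0; 0 0 0 0; 0 0 0 0")

```text
time: 30.82
tool_pos: [0.6109, 0.128, 0.15]
tool_rot: [3.133, -0.058, 3.113]
contact_force: [0.6, -0.2, -0.7]
opening: 0.0461
```

```bash
cat >> lookt.py <<'E'
def rel(q,th=20,O=(.645,.1259,.066)):
    R,t=ptilt(q); Rc,tc=cradleT([*O,-.028])
    bc=((np.array([R@[x,-.0,z]+t for x,z in((-th/2000,0),(th/2000,0),(-th/2000,.06),(th/2000,.06))])-tc)@Rc)*1000
    print("corners -x,+x,top-x,top+x in cradle (x,z):",bc[:,[0,2]].round(1).tolist(),"y",bc[0,1].round(1))
E
python3 cf.py; python3 -W ignore - <<'E'
from lookt import *
q=lookt("s18",(17,),yaw=-.028,crop=(215,305,105,205)); rel(q)
q=lookt("s18b",(17,),yaw=-.028,free=[0,1,4],crop=(215,305,105,205)); rel(q)
E
```

```text
t 30.82 grasp in cradle x 6.0 y 0.5 z 95.3  F along x_c 0.24 y -0.23 z_c -0.86  rot [ 3.133 -0.058  3.113] [0.6109 0.128  0.15  ] op 0.0461
17 5 tilt 8.2 res 0.424 97 foot [0.6195 0.127  0.1284] patch in packer [ 0.   0.1 52. ]
corners -x,+x,top-x,top+x in cradle (x,z): [[-6.3, 70.2], [12.8, 64.5], [11.0, 127.7], [30.2, 121.9]] y 0.4
17 5 tilt 7.8 res 0.418 98 foot [0.6204 0.1286 0.1268] patch in packer [-0.9 -1.6 53.7]
corners -x,+x,top-x,top+x in cradle (x,z): [[-6.3, 68.5], [12.8, 62.6], [11.5, 125.8], [30.6, 119.9]] y 2.0
```

View pics/s18.png

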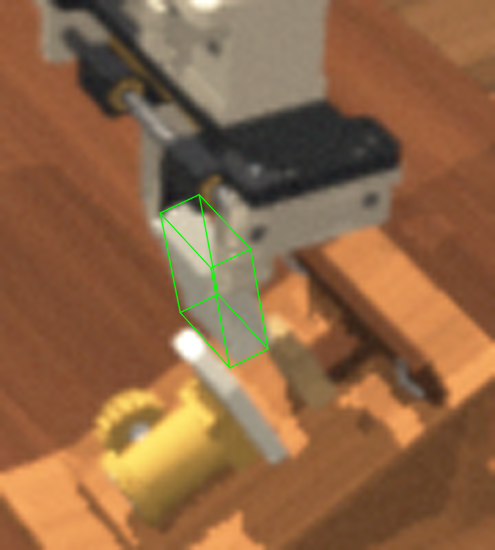

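```bash
cat >> lookt.py <<'E'
def pred(name,tilt,gx,h,th=20,crop=(215,305,105,205),shot=None,fit=False):
    from scipy.spatial.transform import Rotation as Ro
    s=telemetry.observe(); Rt=Ro.from_euler("xyz",s["tool_rot"]).as_matrix()
    g=s["tool_pos"]-Rt[:,2]*.030+np.array([-.0005,-.0004,0])
    R=rz(-.028)@ry(-np.radians(tilt)); t=g-R@np.array([gx,0,h])/1000
    q=np.array([*t,-.028,np.radians(tilt)]); rel(q,th)
    if shot: S=pickle.load(open(shot,"rb"))
    else: S=cams.read_camera("side"); pickle.dump(S,open(f"side_{name}.pkl","wb"))
    Rc,tc=cradleT([.645,.1259,.066,-.028])
    overlay(name,S,[(pk(th),*ptilt(q),(0,255,0)),(jaw(1),Rc,tc,(255,0,0))],crop,5.5)
    if fit:
        h2=th/2
        sg=bseg([((-h2,23,3),(-h2,23,40)),((-h2,-23,0),(-h2,23,0)),((-h2,-23,0),(h2,-23,0)),((h2,-23,2),(h2,-23,30)),((-h2,-23,2),(-h2,-23,40))])
        for fr in ([0,2,4],[0,2]):
            q2,r,k=edgefit([S],[sg],ptilt,q,free=fr,rng=1.5); print("fit tilt",np.degrees(q2[4]).round(1),round(r,3),k); rel(q2,th)
    return q
E
python3 -W ignore - <<'E'
from lookt import *
pred("s18c",17.3,3.9,51.8,shot="side_s18.pkl",fit=True)
E
```

```text
corners -x,+x,top-x,top+x in cradle (x,z): [[-2.4, 67.6], [17.4, 65.0], [5.6, 127.1], [25.4, 124.4]] y 0.4
fit tilt 15.0 0.32 83
corners -x,+x,top-x,top+x in cradle (x,z): [[-3.6, 68.8], [16.1, 65.3], [6.8, 127.9], [26.5, 124.4]] y 0.4
fit tilt 17.3 0.317 81
corners -x,+x,top-x,top+x in cradle (x,z): [[-3.0, 68.2], [16.8, 65.5], [5.0, 127.6], [24.9, 125.0]] y 0.4
```

View pics/s18c.png

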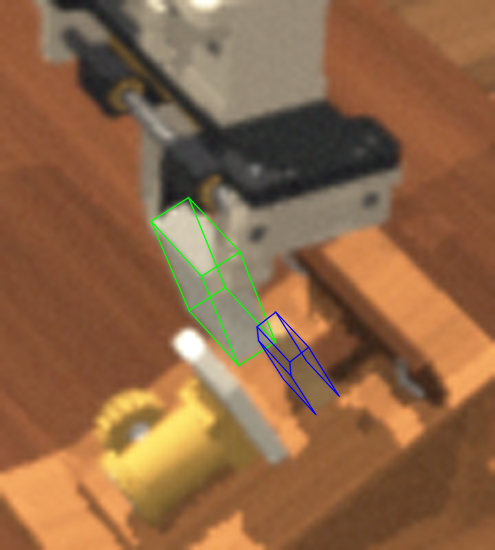

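Request:
servo_tool(targets="-1.5 -0.6 3.5 0; -2 0 4.5 0; -2 0 4.5 0; -2 0 4.5 0; -1.2 0 3 0; 0 0 0 0")

```text
time: 31.68
tool_pos: [0.6188, 0.127, 0.1271]
tool_rot: [3.133, -0.059, 3.112]
contact_force: [-0.4, 0.3, -1.4]
opening: 0.0458
```

```bash
python3 cf.py; python3 -W ignore - <<'E'
from lookt import *
pred("s19",17.3,3.9,51.8,fit=True,crop=(220,300,125,205))
E
```

```text
t 31.68 grasp in cradle x 3.5 y -0.3 z 71.2  F along x_c -0.93 y 0.26 z_c -1.12  rot [ 3.133 -0.059  3.112] [0.6188 0.127  0.1271] op 0.0458
corners -x,+x,top-x,top+x in cradle (x,z): [[-4.8, 43.5], [15.0, 40.9], [3.2, 103.0], [23.0, 100.3]] y -0.3
fit tilt 14.9 0.246 92
corners -x,+x,top-x,top+x in cradle (x,z): [[-5.4, 44.3], [14.3, 40.8], [5.1, 103.4], [24.8, 99.9]] y -0.4
fit tilt 17.3 0.3 93
corners -x,+x,top-x,top+x in cradle (x,z): [[-4.9, 43.6], [14.9, 40.9], [3.2, 103.0], [23.0, 100.3]] y -0.3
```

View pics/s19.png

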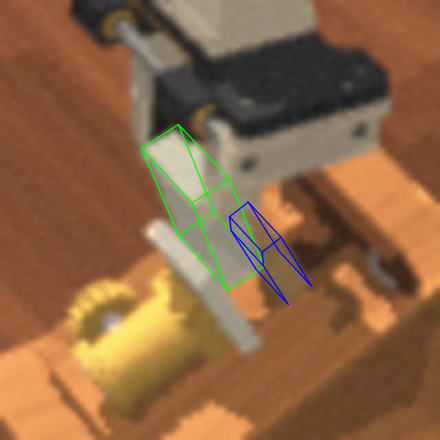

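Request:
servo_tool(targets="-1.4 0 3 0; -1.7 0 3.6 0; -1.5 0 3.2 0; 0 0 0 0", squeeze=12)

```text
time: 32.22
tool_pos: [0.6233, 0.127, 0.1169]
tool_rot: [3.133, -0.058, 3.113]
contact_force: [0.2, -0.5, -1.4]
opening: 0.0455
```

```bash
python3 cf.py; python3 -W ignore - <<'E'
from lookt import *
pred("s20",17.3,3.9,51.8,fit=True,crop=(220,300,125,205))
E
```

```text
t 32.23 grasp in cradle x 3.3 y -0.1 z 60.1  F along x_c -0.43 y -0.55 z_c -1.35  rot [ 3.133 -0.058  3.113] [0.6233 0.127  0.1169] op 0.0455
corners -x,+x,top-x,top+x in cradle (x,z): [[-5.1, 32.4], [14.7, 29.7], [3.0, 91.9], [22.8, 89.2]] y -0.2
fit tilt 17.4 0.32 71
corners -x,+x,top-x,top+x in cradle (x,z): [[-4.6, 33.1], [15.2, 30.4], [3.3, 92.6], [23.2, 89.9]] y -0.2
fit tilt 17.3 0.318 71
corners -x,+x,top-x,top+x in cradle (x,z): [[-4.7, 33.1], [15.2, 30.4], [3.4, 92.5], [23.2, 89.8]] y -0.2
```

View pics/s20.png

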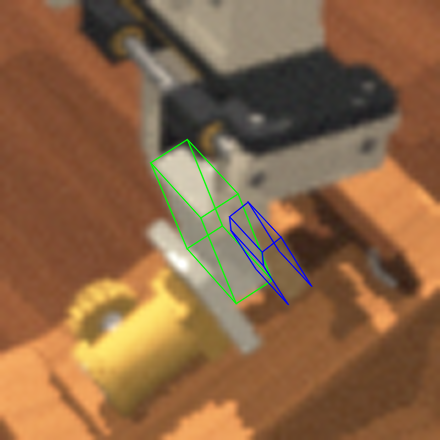

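Request:
servo_tool(targets="1.8 0 1.6 0; 1.8 0 1.6 0; 0 0 0 0", squeeze=9)

```text
time: 32.65
tool_pos: [0.6208, 0.1272, 0.1151]
tool_rot: [3.132, -0.054, 3.112]
contact_force: [1.2, -0.3, -1.2]
opening: 0.0462
```

```bash
python3 cf.py; python3 -W ignore - <<'E'
from lookt import *
pred("s21",20.5,3.9,51.8,fit=True,crop=(220,300,125,205))
E
```

```text
t 32.65 grasp in cradle x 0.3 y -0.0 z 59.6  F along x_c 0.58 y -0.35 z_c -1.64  rot [ 3.132 -0.054  3.112] [0.6208 0.1272 0.1151] op 0.0462
corners -x,+x,top-x,top+x in cradle (x,z): [[-5.5, 30.9], [14.5, 29.3], [-0.8, 90.7], [19.2, 89.2]] y -0.1
fit tilt 29.9 0.5 100
corners -x,+x,top-x,top+x in cradle (x,z): [[-3.9, 25.7], [16.1, 27.4], [-9.0, 85.5], [10.9, 87.2]] y -0.0
fit tilt 20.5 0.571 82
corners -x,+x,top-x,top+x in cradle (x,z): [[-5.6, 27.3], [14.3, 25.7], [-0.9, 87.1], [19.0, 85.5]] y -0.1
```

View pics/s21.png

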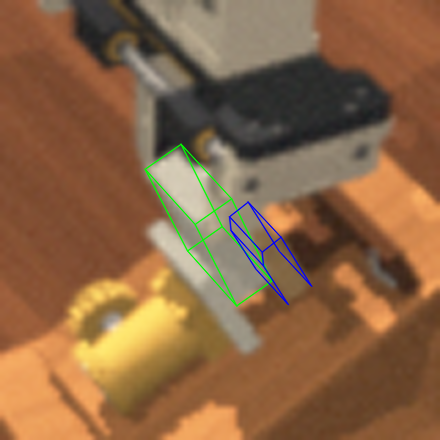

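Request:
servo_tool(targets="1.8 0 1.6 0; 1.6 0 1.9 0; 0 0 0 0")

```text
time: 33.08
tool_pos: [0.6173, 0.1273, 0.1119]
tool_rot: [3.132, -0.053, 3.112]
contact_force: [1.2, -0.8, -2.2]
opening: 0.0461
```

```bash
python3 cf.py; python3 -W ignore - <<'E'
from lookt import *
pred("s22",24,3.5,51.8,fit=True,crop=(220,300,125,205))
E
```

```text
t 33.08 grasp in cradle x -4.2 y 0.0 z 58.2  F along x_c 0.11 y -0.77 z_c -2.50  rot [ 3.132 -0.053  3.112] [0.6173 0.1273 0.1119] op 0.0461
corners -x,+x,top-x,top+x in cradle (x,z): [[-6.5, 28.5], [13.5, 28.1], [-5.5, 88.5], [14.5, 88.1]] y -0.0
fit tilt 29.9 0.253 88
corners -x,+x,top-x,top+x in cradle (x,z): [[-3.9, 26.0], [16.0, 27.7], [-9.0, 85.7], [10.9, 87.4]] y 0.0
fit tilt 24.0 0.494 94
corners -x,+x,top-x,top+x in cradle (x,z): [[-5.4, 27.0], [14.6, 26.6], [-4.3, 87.0], [15.7, 86.6]] y 0.0
```

View pics/s22.png

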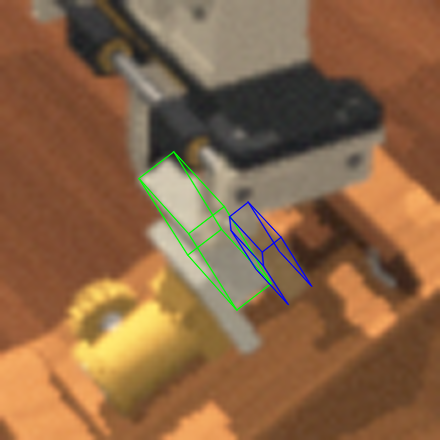

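```bash
python3 -W ignore - <<'E'
from lookt import *
S=pickle.load(open("side_s22.pkl","rb"))
overlay("s22b",S,[],(235,285,145,200),11)
from scipy.spatial.transform import Rotation as Ro
s=telemetry.observe(); Rt=Ro.from_euler("xyz",s["tool_rot"]).as_matrix()
g=s["tool_pos"]-Rt[:,2]*.030+np.array([-.0005,-.0004,0])
its=[]
for tl,gx,col in ((22,3.9,(0,255,0)),(29.9,2,(0,0,255))):
    R=rz(-.028)@ry(-np.radians(tl)); t=g-R@np.array([gx,0,51.8])/1000
    its.append((pk(20),R,t,col))
overlay("s22c",S,its,(235,285,145,200),11)
a=cv2.imread("pics/s22b.png");b=cv2.imread("pics/s22c.png")
cv2.imwrite("pics/s22d.png",cv2.resize(np.hstack([a,b]),None,fx=.72,fy=.72,interpolation=cv2.INTER_AREA))
E
```

```text
(no output)
```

View pics/s22d.png

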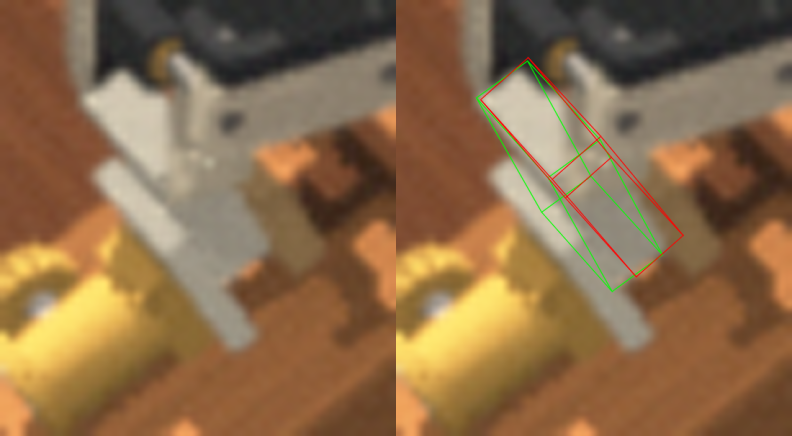

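Request:
servo_tool(targets="-1 0 2.8 0; -1.3 0 2.7 0; -1.3 0 2.7 0; 0 0 0 0")

```text
time: 33.62
tool_pos: [0.621, 0.1273, 0.1029]
tool_rot: [3.132, -0.053, 3.112]
contact_force: [2.2, -0.1, -1.8]
opening: 0.0456
```

```bash
python3 cf.py
```

```text
t 33.62 grasp in cradle x -4.7 y 0.1 z 48.4  F along x_c 1.25 y -0.11 z_c -2.60  rot [ 3.132 -0.053  3.112] [0.621  0.1273 0.1029] op 0.0456
```

Request:
servo_tool(targets="-1.2 0 2.5 0; -1.3 0 2.7 0; -1.3 0 2.7 0; 0 0 0 0")

```text
time: 34.12
tool_pos: [0.625, 0.1272, 0.0943]
tool_rot: [3.132, -0.052, 3.112]
contact_force: [2.7, -0.4, -2.1]
opening: 0.0459
```

```bash
python3 cf.py; python3 -W ignore - <<'E'
from lookt import *
pred("s23",25,3.5,51.8,fit=False,crop=(225,295,135,205))
S=pickle.load(open("side_s23.pkl","rb"))
overlay("s23b",S,[],(225,295,135,205),5.5)
a=cv2.imread("pics/s23.png");b=cv2.imread("pics/s23b.png")
cv2.imwrite("pics/s23d.png",np.hstack([a,b]))
E
```

```text
t 34.12 grasp in cradle x -4.7 y 0.2 z 38.9  F along x_c 1.54 y -0.40 z_c -3.05  rot [ 3.132 -0.052  3.112] [0.625  0.1272 0.0943] op 0.0459
corners -x,+x,top-x,top+x in cradle (x,z): [[-6.1, 9.0], [13.9, 9.0], [-6.1, 69.0], [13.9, 69.0]] y 0.1
```

View pics/s23d.png

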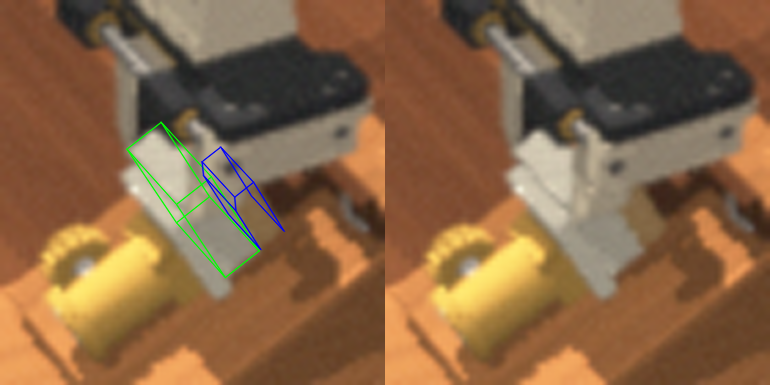

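Request:
servo_tool(targets="-1.2 0 2.6 0; -1.2 0 2.6 0; 0 0 0 0")

```text
time: 34.55
tool_pos: [0.6275, 0.1271, 0.089]
tool_rot: [3.132, -0.051, 3.112]
contact_force: [2.5, -0.5, -0.9]
opening: 0.0458
```

Request:
servo_tool(targets="-0.6 0 1.4 0; -0.6 0 1.2 0; 0 0 0 0")

```text
time: 34.92
tool_pos: [0.6288, 0.1271, 0.0864]
tool_rot: [3.132, -0.05, 3.112]
contact_force: [2.5, -0.9, 0.1]
opening: 0.046
```

```bash
python3 cf.py; python3 -W ignore - <<'E'
from lookt import *
pred("s24",25,3.5,51.8,fit=False,crop=(225,295,135,205))
S=pickle.load(open("side_s24.pkl","rb"))
overlay("s24b",S,[],(225,295,135,205),5.5)
a=cv2.imread("pics/s24.png");b=cv2.imread("pics/s24b.png")
cv2.imwrite("pics/s24d.png",np.hstack([a,b]))
E
```

```text
t 34.92 grasp in cradle x -4.6 y 0.1 z 30.2  F along x_c 2.31 y -0.89 z_c -0.99  rot [ 3.132 -0.05   3.112] [0.6288 0.1271 0.0864] op 0.046
corners -x,+x,top-x,top+x in cradle (x,z): [[-6.0, 0.3], [14.0, 0.3], [-6.0, 60.3], [14.0, 60.3]] y 0.0
```

View pics/s24d.png

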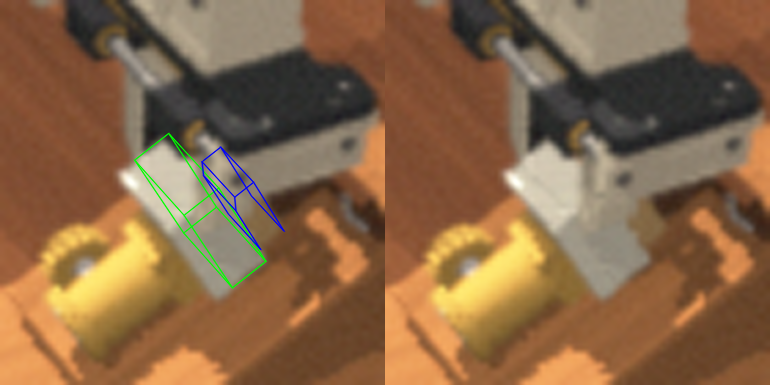

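Request:
servo_tool(targets="-0.5 0 1.2 0; 0 0 0.5 0; 0 0 0 0")

```text
time: 35.35
tool_pos: [0.6291, 0.1272, 0.0858]
tool_rot: [3.132, -0.05, 3.112]
contact_force: [1.9, 0.4, -0.1]
opening: 0.0459
```

```bash
python3 cf.py
```

```text
t 35.35 grasp in cradle x -4.5 y 0.3 z 29.5  F along x_c 1.63 y 0.41 z_c -0.91  rot [ 3.132 -0.05   3.112] [0.6291 0.1272 0.0858] op 0.0459
```

Release (only a moderate opening) and lift clear, then check.

Request:
servo_tool(targets="0 0 0 0; 0 0 0 0; 0 0 0 0; 0 0 0 0; 0 0 0 0; 0 0 -4 0; 0 0 -8 0; 0 0 -15 0; 0 0 -20 0; 0 0 -25 0; 0 0 -20 0; 0 0 0 0", hand=0.75)

```text
time: 36.85
tool_pos: [0.6334, 0.1264, 0.1844]
tool_rot: [3.132, -0.051, 3.112]
contact_force: [-0.3, 0.1, -0.5]
opening: 0.0688
```

```bash
python3 cf.py; python3 -W ignore - <<'E'
from lookfix import *
looks("s25a",10,-11); looks("s25",20,4)
S=pickle.load(open("side_s25.pkl","rb")); overlay("s25b",S,[],(225,285,140,200),10)
a=cv2.imread("pics/s25.png");b=cv2.imread("pics/s25b.png")
cv2.imwrite("pics/s25d.png",cv2.resize(np.hstack([a,b]),None,fx=.66,fy=.66,interpolation=cv2.INTER_AREA))
E
```

```text
t 36.85 grasp in cradle x 41.0 y -0.5 z 117.1  F along x_c -0.53 y 0.09 z_c -0.33  rot [ 3.132 -0.051  3.112] [0.6334 0.1264 0.1844] op 0.0688
tilt 27.6 yaw -0.028 res 0.333 150 corners in cradle [[-14.5, 2.4], [-4.5, 2.9], [-17.2, 62.4], [-7.2, 62.8]] y [-3.2 -3.2]
tilt 24.9 yaw -0.028 res 0.304 122 corners in cradle [[-5.7, 2.1], [14.3, 2.0], [-5.7, 62.1], [14.3, 62.0]] y [-2.1 -2.1]
```

View pics/s25d.png

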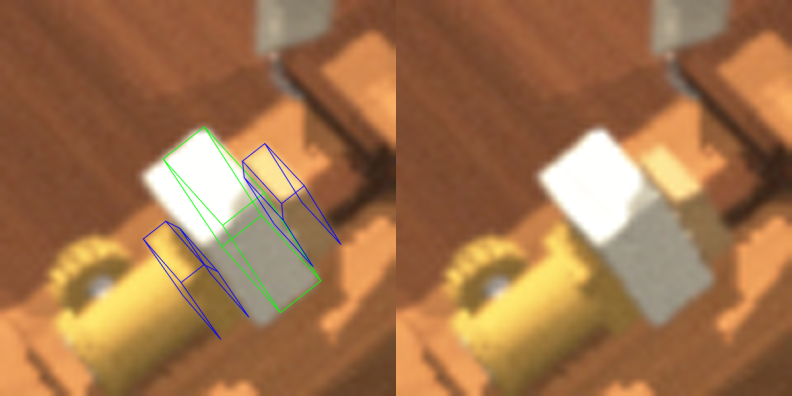

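Request:
servo_tool(targets="5 -20 -5 0; 10 -40 -5 0; 12 -45 0 0; 12 -45 0 0; 12 -45 0 0; 12 -45 0 0; 12 -40 0 0; 5 -20 0 0; 0 0 0 0")

```text
time: 38.08
tool_pos: [0.5323, -0.1886, 0.1891]
tool_rot: [3.133, -0.068, 3.109]
contact_force: [0.3, -0.2, 0.6]
opening: 0.0685
```

```bash
python3 -W ignore - <<'E'
from lookfix import *
ps=[cams.read_camera(n) for n in ("side","top")]
for n,p in zip(("side","top"),ps): pickle.dump(p,open(f"{n}_s26.pkl","wb"))
O={"side":[.645,.1259,.066,-.028],"top":[.6464,.1279,.066,-.028]}
ims=[]
for n,p,crop in zip(("side","top"),ps,((225,285,140,200),(190,250,145,220))):
    Rc,tc=cradleT(O[n])
    h=15
    if n=="side": sg=bseg([((-h,-23,60),(-h,23,60)),((-h,23,60),(h,23,60)),((h,-23,60),(h,23,60)),((-h,-23,60),(h,-23,60)),((-h,-23,0),(-h,-23,60)),((h,-23,0),(h,-23,60)),((-h,-23,0),(h,-23,0))])
    else: sg=bseg([((-h,-23,60),(-h,23,60)),((-h,23,60),(h,23,60)),((h,-23,60),(h,23,60)),((-h,-23,60),(h,-23,60))])
    for z0 in (0,):
        q0=[*(Rc@np.array([-.001,0,z0])+tc),-.028,np.radians(25)]
        for fr in ([0,1],[0,1,3],[0,1,4],[0,1,2]):
            q,r,k=edgefit([p],[sg],ptilt,q0,free=fr,rng=2.5)
            R,t=ptilt(q); bc=((np.array([R@[x,-.0,z]+t for x,z in((-.015,0),(.015,0),(-.015,.06),(.015,.06))])-tc)@Rc)*1000
            print(n,fr,"tilt",np.degrees(q[4]).round(1),"yaw rel",np.degrees(q[3]+.028).round(2),round(r,3),k,bc[:,[0,2]].round(1).tolist(),"y",bc[[0,2],1].round(1))
            if fr==[0,1]: Q=q
    overlay("t",p,[(pk(30),*ptilt(Q),(0,255,0)),(jaw(1)+jaw(-1),Rc,tc,(255,0,0))],crop,6); ims.append(cv2.imread("pics/t.png"))
    overlay("t",p,[],crop,6); ims.append(cv2.imread("pics/t.png"))
H=max(i.shape[0] for i in ims)
cv2.imwrite("pics/s26.png",cv2.resize(np.hstack([cv2.copyMakeBorder(i,0,H-i.shape[0],0,0,cv2.BORDER_CONSTANT) for i in ims]),None,fx=.55,fy=.55,interpolation=cv2.INTER_AREA))
# bystanders / packers
T=ps[1];S=ps[0]
cv2.imwrite("pics/top_s26.png",T["color"][:,:,::-1]); cv2.imwrite("pics/side_s26.png",S["color"][:,:,::-1])
E
```

```text
side [0, 1] tilt 25.0 yaw rel 0.0 0.366 155 [[-16.4, 0.2], [13.6, 0.2], [-16.4, 60.2], [13.6, 60.2]] y [-1.2 -1.2]
side [0, 1, 3] tilt 25.0 yaw rel -0.52 0.376 159 [[-16.3, 0.1], [13.7, 0.1], [-16.3, 60.1], [13.7, 60.1]] y [-1.4 -1.2]
side [0, 1, 4] tilt 25.1 yaw rel 0.0 0.405 160 [[-16.3, 0.1], [13.7, 0.2], [-16.4, 60.1], [13.6, 60.2]] y [-1.3 -1.3]
side [0, 1, 2] tilt 25.0 yaw rel 0.0 0.296 157 [[-18.5, 23.0], [11.5, 23.0], [-18.5, 83.0], [11.5, 83.0]] y [-22.4 -22.4]
top [0, 1] tilt 25.0 yaw rel 0.0 0.449 93 [[-15.4, -0.3], [14.6, -0.3], [-15.4, 59.7], [14.6, 59.7]] y [-1.4 -1.4]
top [0, 1, 3] tilt 25.0 yaw rel 1.7 0.421 92 [[-15.3, -0.3], [14.7, -0.3], [-15.3, 59.7], [14.7, 59.7]] y [-1.1 -1.8]
top [0, 1, 4] tilt 16.1 yaw rel 0.0 0.442 94 [[-23.5, 5.9], [6.1, 1.3], [-14.2, 65.2], [15.4, 60.5]] y [-1.9 -1.9]
top [0, 1, 2] tilt 25.0 yaw rel 0.0 0.33 95 [[-2.6, 52.8], [27.4, 52.8], [-2.6, 112.8], [27.4, 112.8]] y [-8.4 -8.4]
```

View pics/s26.png

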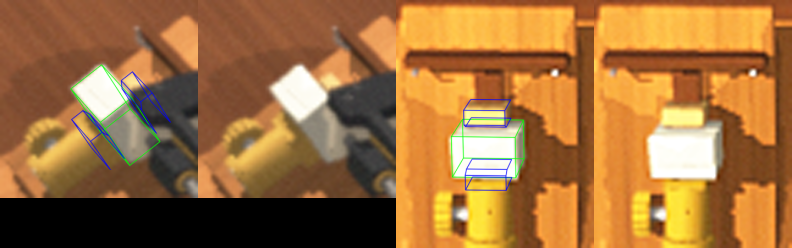

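View pics/top_s26.png

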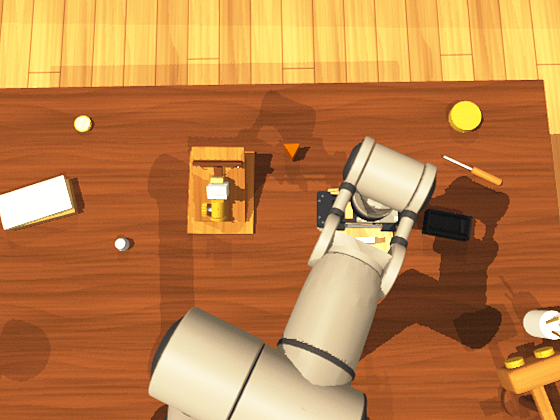

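Request:
servo_tool(targets="10 15 -10 0; 20 30 -10 0; 20 30 -10 0; 20 30 -10 0; 20 30 -10 0; 15 25 0 0; 5 10 0 0; 0 0 0 0")

```text
time: 39.17
tool_pos: [0.4247, 0.0027, 0.2544]
tool_rot: [3.13, -0.064, 3.126]
contact_force: [0.1, 0.1, 0.1]
opening: 0.0687
```

```bash
python3 -W ignore - <<'E'
from lookfix import *
from tr import trayT
S=cams.read_camera("side");T=cams.read_camera("top")
cv2.imwrite("pics/top_s27.png",T["color"][:,:,::-1]); cv2.imwrite("pics/side_s27.png",S["color"][:,:,::-1])
pickle.dump(S,open("side_s27.pkl","wb"));pickle.dump(T,open("top_s27.pkl","wb"))
S0=pickle.load(open("side0.pkl","rb"));T0=pickle.load(open("top0.pkl","rb"))
for th,c0 in ((14,[.5069,-.2324]),(25,[.6111,-.2331])):
    Pt=[s for s in pk(th) if s[0][2]>.05 and s[1][2]>.05]
    for p in (S0,S,T0,T):
        q,r,k=edgefit([p],[Pt],trayT,[*c0,.004,0],free=[0,1,3],rng=2.5); print(th,q.round(4),round(r,3),k)
for n,a,b in (("side",S0,S),("top",T0,T)):
    for q in ("loupe_mid","prism_mid","hood_mid"):
        for p in (b,):
            r=cams.cut_out(p,q); print(n,q,[(round(float(d["score"]),2),np.round(d["extent"],1).tolist()) for d in r][:2])
overlay("s27c",S,[],(225,285,140,200),9)
E
```

```text
14 [ 0.5069 -0.2324  0.004   0.0073] 0.266 100
14 [ 0.5074 -0.2322  0.004  -0.0027] 0.145 100
14 [ 0.5083 -0.2308  0.004  -0.016 ] 0.438 100
14 [ 0.5078 -0.2307  0.004  -0.052 ] 0.45 100
25 [ 0.6111 -0.2331  0.004  -0.0024] 0.244 100
25 [ 0.6111 -0.2331  0.004  -0.0024] 0.246 100
25 [ 0.612  -0.2316  0.004  -0.0279] 0.445 100
25 [ 0.612  -0.2317  0.004  -0.0282] 0.442 100
side loupe_mid [(0.71, [178.4, 162.6, 9.2, 12.1])]
side prism_mid [(0.79, [337.6, 220.1, 18.5, 17.9])]
side hood_mid [(0.7, [378.8, 378.8, 55.5, 65.8])]
top loupe_mid []
top prism_mid [(0.73, [294.4, 154.8, 16.4, 14.6])]
top hood_mid [(0.8, [448.2, 224.2, 45.7, 32.3])]
```

View pics/side_s27.png

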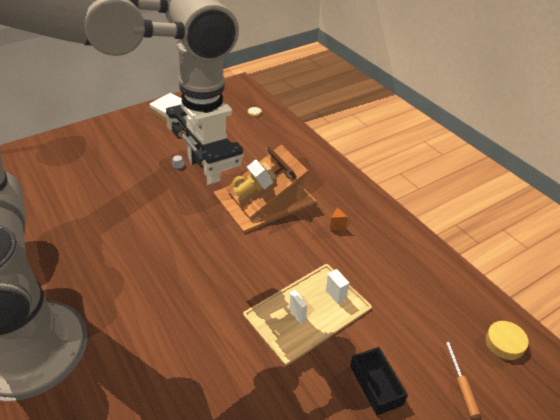

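View pics/s27c.png

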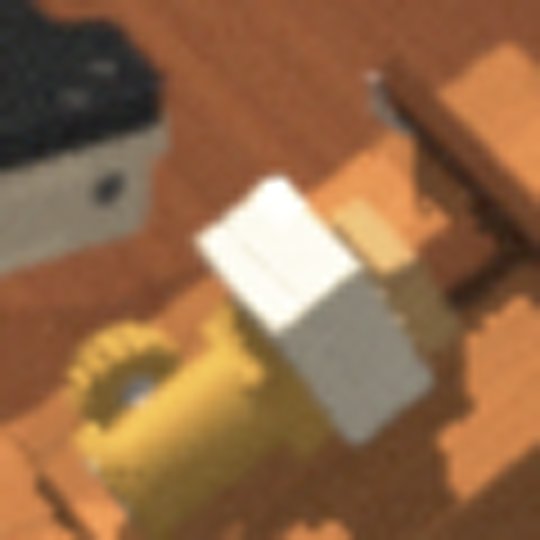

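View pics/top_s27.png

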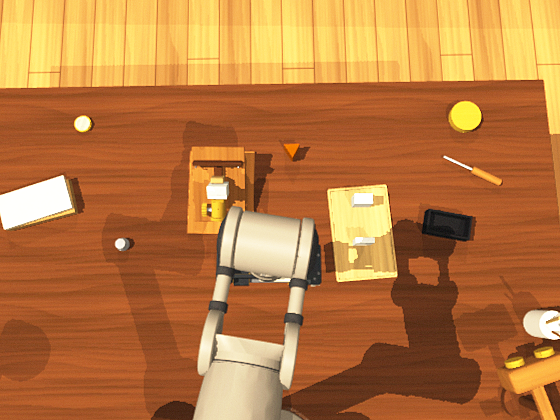

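```bash
python3 -W ignore - <<'E'
from fitp import *
from tr import trayT
ims=[]
for n in ("side0","side_s27"):
    p=pickle.load(open(n+".pkl","rb")); overlay("t",p,[(pk(14),rz(0),np.array([.507,-.2323,.004]),(0,255,0))],(280,320,285,330),9); ims.append(cv2.imread("pics/t.png"))
r1=np.hstack(ims); ims=[]
for n in ("top0","top_s27"):
    p=pickle.load(open(n+".pkl","rb")); overlay("t",p,[(pk(14),rz(-.016),np.array([.5081,-.2308,.004]),(0,255,0))],(345,385,230,250),9); ims.append(cv2.imread("pics/t.png"))
cv2.imwrite("pics/bcmp.png",np.vstack([r1,np.hstack(ims)]))
for n in ("side0","side_s10","side_s27"):
    p=pickle.load(open(n+".pkl","rb")); P=pk(14)
    sg=bseg([((-7,-23,2),(-7,-23,60)),((7,-23,2),(7,-23,60)),((-7,23,5),(-7,23,60)),((-7,-23,0),(-7,23,0)),((-7,-23,60),(7,-23,60)),((-7,-23,60),(-7,23,60))])
    print(n,[np.round(edgefit([p],[sg],trayT,[.507,-.2323,.004,0],free=[0,1,3],rng=2.5)[0],4)])
E
```

```text
side0 [array([ 0.5076, -0.233 ,  0.004 , -0.0247])]
side_s10 [array([ 0.5076, -0.2331,  0.004 , -0.0222])]
side_s27 [array([ 0.5074, -0.2327,  0.004 , -0.013 ])]
```

View pics/bcmp.png

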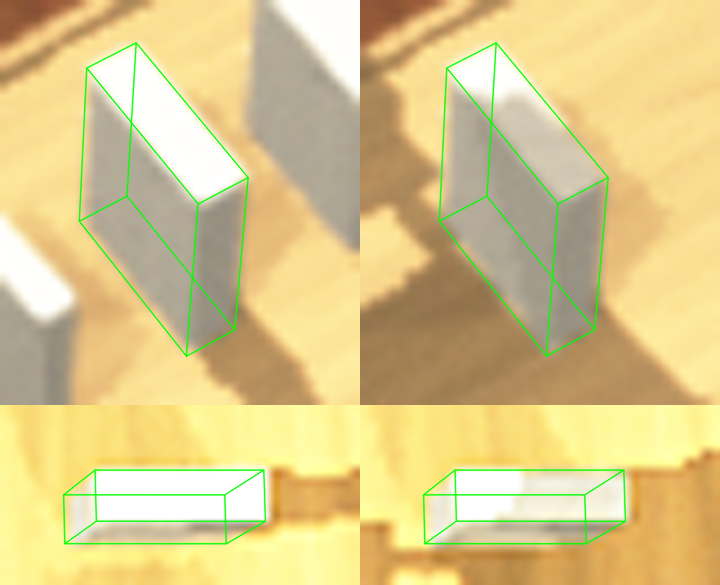

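```bash
python3 -W ignore - <<'E'
from fitp import *
jt=[s for s in jaw(1) if s[0][2]==.04 and s[1][2]==.04]
h=15
top=bseg([((-h,-23,60),(-h,23,60)),((-h,23,60),(h,23,60)),((h,-23,60),(h,23,60)),((-h,-23,60),(h,-23,60))])
for n,O in (("side0",[.645,.1259]),("top0",[.6464,.1279])):
    p=pickle.load(open(n+".pkl","rb"))
    for z in (.066,):
        q,r,k=edgefit([p],[jt],cradleT,[*O,z,-.028],free=[0,1],rng=2); print(n,"jaw",q.round(4),round(r,2))
        ends=[s for s in jt if s[0][1]==s[1][1]]
        q,r,k=edgefit([p],[ends],cradleT,[*O,z,-.028],free=[1],rng=2); print(n,"jaw ends",q.round(4),round(r,2))
    bl=[s for s in bar if abs(s[0][1])==.06 and s[0][1]==s[1][1] and s[0][2]==.03 and s[1][2]==.03]
    q,r,k=edgefit([p],[bl],cradleT,[*O,.066,-.028],free=[1],rng=2); print(n,"bar ends",q.round(4),round(r,2),k)
for n,O in (("side_s27",[.645,.1259]),("top_s26",[.6464,.1279])):
    p=pickle.load(open(n+".pkl","rb"))
    q,r,k=edgefit([p],[top],lambda q:cradleT(q),[*O,.066,-.028],free=[0,1],rng=2.5); print(n,"block",q.round(4),round(r,2))
    e=[top[1],top[3]]
    q,r,k=edgefit([p],[e],lambda q:cradleT(q),[q[0],q[1],.066,-.028],free=[1],rng=2.5); print(n,"block ends",q.round(4),round(r,2),k)
E
```

```text
side0 jaw [ 0.645   0.1254  0.066  -0.028 ] 0.16
side0 jaw ends [ 0.645   0.1254  0.066  -0.028 ] 0.2
side0 bar ends [ 0.645   0.1284  0.066  -0.028 ] 0.27 30
top0 jaw [ 0.647   0.1274  0.066  -0.028 ] 0.25
top0 jaw ends [ 0.6464  0.1274  0.066  -0.028 ] 0.2
top0 bar ends [ 0.6464  0.126   0.066  -0.028 ] 0.5 50
side_s27 block [ 0.6436  0.1244  0.066  -0.028 ] 0.21
side_s27 block ends [ 0.6436  0.1244  0.066  -0.028 ] 0.2 50
top_s26 block [ 0.646   0.1263  0.066  -0.028 ] 0.46
top_s26 block ends [ 0.646   0.1265  0.066  -0.028 ] 0.47 50
```

```bash
python3 -c "
from cell import robot,telemetry
s=telemetry.observe();print(s['time'],s['contact_force'])
print(robot.hand_in())"
```

```text
39.575 [ 0.40727462 -0.23347998  1.1913795 ]
the job is handed in; nothing more can be done
None
```

I put the 10 mm and 20 mm packers (30 mm together) side by side in the 32 mm gap and handed the job in at 39.6 s. The 10 mm one stands against the brass jaw and the 20 mm one beside it. The tool always points down, so I tilted both packers in the grip by pushing them against the brass jaw or the tray rim. The contact force I read between moves stayed at or under about 3.5 N.

**Last checks (both cameras):**
- **Fit and seating:** as one block they sit flat on the floor to within about 0.3 mm, at a tilt of 25.0–25.1° by the side camera. They lie against the brass jaw with about 2 mm free at the wooden one. The tops are level, with no gap between the packers.
- **Centring:** the block sits about 1.0 mm off-centre towards −y, and the two cameras agree. I left that rather than risk nudging it.
- **Left in place:** the 14 mm and 25 mm packers, the prism and the hood have not moved. The loupe showed unmoved in the side picture, but the top-camera search did not find it. The gripper is clear of everything.

**What disagreed or failed:**
- **Finger length:** in the pictures the fingertips stand about 35 mm higher than the reported tool position implies. My first try at the 20 mm packer therefore closed on air above it, without touching it. I lowered the grip to allow for this.
- **Tool tilt:** the tool drifted up to about 4° out of vertical during fast moves.
- **Single-camera fits:** some did not settle. With the top camera, freeing the tilt gave 16°, and freeing the yaw gave 1.7° against −0.5° from the side. I relied on the fits that both cameras and the pictures bore out.

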